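# Put the soil specimen moulds on their right stations and cap one

## Robot

A 7-joint arm with a two-finger parallel gripper is mounted at the origin on the work surface. World frame = base frame: x ahead of the robot, y to its left, z up, the work surface at z = 0. Lengths are in m, angles in rad, forces in N, time in s.
With the tool pointing down it reaches from about 0.425 to 0.875 m from the base axis. Payload 4.7 kg.
Tool frame: the origin (TCP) lies at the very end of the fingers, on their centre line; the grasp point (between the pads) lies 19 mm behind it (grip_point_offset is the distance from the TCP to the grasp point, in m); x points along the fingers, z is the direction in which the jaws open and shut, and the axes are right-handed (so a half turn about x gives the same grasp; the last joint's range is limited). The gripper opens to 87 mm and grips with 3 to 60 N. Pads are 19 mm wide; open, the fingers measure 117 mm over their backs; the gripper's body (75 mm by 190 mm) begins 51 mm behind the grasp point.
Start: joints at [1.324, 0.321, -0.07, 1.45, 0.023, 1.371, -0.057], TCP at [0.168, -0.628, 0.201] pointing down, gripper open.
Joint ranges: [-2.86, 2.86], [-0.3, 2.09], [-1.38, 1.24], [0.06, 2.45], [-1.56, 4.7], [0.09, 2.05], [-2.69, 2.69]. Speed limits (rad/s): [2.57, 2.57, 3.14, 3.14, 3.14, 3.14, 3.14].

## Interface

Orientations are given as a rotation vector (axis times angle).
In Python, from bench import get_state, get_image, calibration, close_job, grip_point_offset gives the robot as it stands.
- The arm moves only by the tool play_rows, never from a script. Its argument "targets" is a list of rows, each an object with "claw": the closure, from 0 (fully open) to 1 (shut); "linear": the shift along the tool's x, y, z as a fraction of full scale, a list of three; "rotation": the turn, a rotation vector about the tool's x, y, z as a fraction of full scale, a list of three. In form: [{"claw": claw, "linear": [x, y, z], "rotation": [wx, wy, wz]}, ...]. A call has 1 to 10 rows; each row shifts and turns the pose as measured when the row begins, along the tool's axes as they then stand; what a row does not reach is not made up. Full scale, the value 1, is 2.5 cm for a shift and 90 degrees for a turn. A row lasts 1/12 s, in which the tool goes at most 41.7 mm and 7.16 degrees, less where a joint would pass 70% of its speed; a pose out of reach is approached as far as the arm can. A call with a number of a shift or a turn outside -1 to 1 is refused whole. A call with a gripper value outside its range is refused whole. The fingers move at their own pace and stop on an object; "newtons" is the grip in N (left out, the last holds). Time passes only in rows, so rows that do not move let the fingers close. It gives the time, the measured TCP pose, the force and the opening at its end, in the units of the state.
- get_state(): the state, without advancing time (a new reading comes with each control period).
- get_image(name): name is "scene" or "side" or "wrist"; returns the picture (420x560x3 uint8, blue, green, red); there is no depth.
- calibration(name): a dict with "fx", "fy", "cx", "cy" (pixels), "rvec" (rotation vector, rad) and "tvec" (3), from world to camera coordinates, as OpenCV has them; the wrist camera has in their place "hand_eye" (4x4, takes a point from camera to tool coordinates, whose origin is the TCP and whose axes are the tool frame's). Camera axes: x right, y down, z forward; pixel columns grow to the right and rows downward; lengths in m; the calibration is good to about 2 mm. The wrist camera is an equidistant fisheye: a pixel r from the principal point sees the ray r / f radians off the axis. A picture is of the moment at which its call begins: read the wrist's pose just before it. calibration takes no time and is no camera call.
- close_job(): hands the job in, once; it reports no verdict.
The state is a dict: "time": time; "joint_positions": joint angles; "qd": joint speeds; "joint_torque": joint torques, N m; "position": TCP position; "tool_rot": TCP orientation; "ft_force": force on the tool from outside, world axes, zero at the start; "torque": the same for the moment, N m; "grip_width": opening from 0.0 (shut) to 1.0 (fully open).
Only numpy, scipy, OpenCV 4.12 (cv2) and the standard library are available. Lean on these libraries where they do the work, as an engineer would, in place of code of your own. Each camera call takes 0.05 s, during which the arm holds its last target. There are 200 camera calls.

## Task

The soil moulds have been left on the wrong stations: the tall slim mould belongs on the round slotted drain stand, the square mould on the balance, and the low wide round mould on the square porous stone (one may already be right). Move them until each stands upright in the middle of its own station (the empty white board is there as a parking place), and keep them upright all the time so that no soil is lost. The steel cap must finish centred on top of the wide mould, stem up.

Things in the scene. Friction and masses are not known exactly. Their poses are not given: they have to be found in the camera images.
- tall_center (a point): Tall slim steel cylinder filled with soil, 45 mm diameter, 90 mm high, 0.3 to 0.5 kg, two darker bands round its lower half, brown soil flush with its top. Loose. This point is its centre, 45 mm above its underside; z is its axis, up.
- square_center (a point): Square steel mould filled with soil, 52 x 52 mm, 55 mm high, 0.3 to 0.5 kg, brown soil flush with its top. Loose. This point is its centre, 27.5 mm above its underside; x and y are square to its sides, z up.
- wide_center (a point): Low wide round steel mould filled with soil, 66 mm diameter, 45 mm high, 0.3 to 0.5 kg, flat top flush with brown soil. Loose. This point is its centre, 22.5 mm above its underside; z is its axis, up.
- cap_stem (a point): Steel cap, 0.2 kg: a flat disc 64 mm diameter and 10 mm thick, and on its middle an upright round stem 22 mm diameter, whose top is 51 mm above the underside. Loose; it starts on the table, stem up. This point is on the stem's axis, 30 mm above the underside of the cap; z is the stem's axis, up. Flat underneath (no spigot), it simply rests on the mould.
- drain_top (a point): Round steel drain stand, top 110 mm diameter, flat with dark slots. Fixed; it cannot be pushed about. This point is the middle of its top face, 28 mm above the table, z up. 
- balance_top (a point): Bench balance: white body 200 x 135 mm (22 mm high) with a flat square steel pan 112 x 112 mm, and a green display beyond the pan on its +x side. This point is the middle of the pan. The pan does not sink. Fixed; it cannot be pushed about. This point is the middle of its top face, 28 mm above the table, z up. 
- stone_top (a point): Square porous stone, rough concrete-like grey, 95 x 95 mm, flat. Fixed; it cannot be pushed about. This point is the middle of its top face, 28 mm above the table, z up. 
- board_top (a point): Empty white square plastic board 120 x 120 mm, 12 mm thick, flat: the free parking place. Fixed. This point is the middle of its top face, 12 mm above the table, z up.

How it is judged:
By the outcome, as a careful person would: the job done as asked, in the order asked, and still so for the second after the job is handed in, with the robot touching nothing.
It also fails if it takes over 125 s, if anything falls off the work surface, if the arm or the gripper's body presses on something with over 40 N, if the wrist force passes 120 N, or if a joint passes its speed limit or range.

## Working session

There is one attempt and no reset: what is moved stays moved. The work goes in short steps, Python scripts to look and compute and a tool call to move; the robot and the scene stay as the last step left them, time stands still between calls to the robot, and variables do not carry over. Pictures are saved under pics/ and viewed, about 12 in all and at most 16, crops included, and the job is handed in when it is done.

Besides the shell and the picture viewer there is one more tool, called after "Emit:" as a command line: name --argument value ..., lists and objects as JSON in quotes. play_rows: Moves the arm, as the interface text tells. Shift numbers are shares of 2.5 cm and turn numbers shares of 90 degrees, none past 1 either way. Its arguments: {"type":"object","properties":{"targets":{"type":"array"},"newtons":{"type":"number"}},"required":["targets"]}

```bash
mkdir -p pics; ls
python3 - <<'E'
from bench import *
import cv2,numpy as np
for n in ["scene","side","wrist"]:
    s=get_state(); im=get_image(n); cv2.imwrite(f"pics/{n}0.png",im)
    c=calibration(n); print(n,{k:np.round(v,4).tolist() for k,v in c.items()})
print(s); print(grip_point_offset() if callable(grip_point_offset) else grip_point_offset)
cv2.imwrite("pics/both0.png",cv2.imread("pics/scene0.png"))
E
```

```text
pics
scene {'fx': 396.5401, 'fy': 396.5401, 'cx': 280.8773, 'cy': 216.1074, 'rvec': [1.7323, 1.614, -0.7806], 'tvec': [-0.0571, -0.2486, 1.2647]}
side {'fx': 507.3102, 'fy': 507.3102, 'cx': 277.9145, 'cy': 214.0274, 'rvec': [2.3621, -0.5794, 0.2383], 'tvec': [-0.4816, 0.2515, 0.7607]}
wrist {'fx': 325.1923, 'fy': 325.1923, 'cx': 282.7974, 'cy': 211.2542, 'hand_eye': [[-0.0003, -0.2888, 0.9574, -0.1846], [0.0003, -0.9574, -0.2888, 0.0791], [1.0, 0.0002, 0.0003, 0.0001], [0.0, 0.0, 0.0, 1.0]]}
{'time': 0.1, 'joint_positions': array([ 1.32410431,  0.3217276 , -0.07005649,  1.45152064,  0.02259404,
        1.37078901, -0.05688217]), 'qd': array([ 0.00211701, -0.00124358, -0.00051406, -0.0037211 ,  0.00066948,
       -0.00027436,  0.00033145]), 'joint_torque': array([ 3.39161488e-04, -4.92567623e+01, -4.05271836e-01, -3.13399887e+01,
       -6.42088917e-02,  3.94672109e-02,  5.43164208e-05]), 'position': array([ 0.16740465, -0.62754348,  0.20020074]), 'tool_rot': array([ 1.01593559,  1.32276552, -1.01437946]), 'ft_force': array([-0.0781259 , -0.10255504, -0.07565528]), 'torque': array([-0.00995694,  0.01278956, -0.01405094]), 'grip_width': 1.0031755916247687}
0.0187
```

View pics/scene0.png

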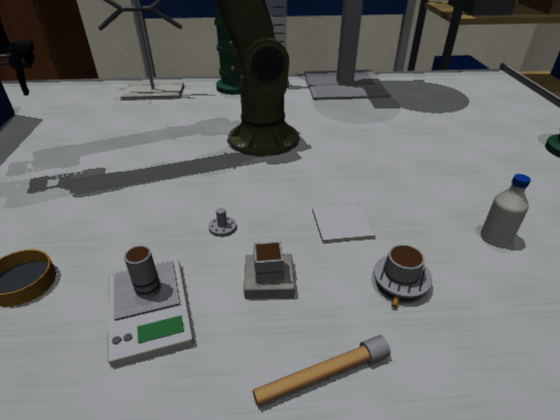

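View pics/side0.png

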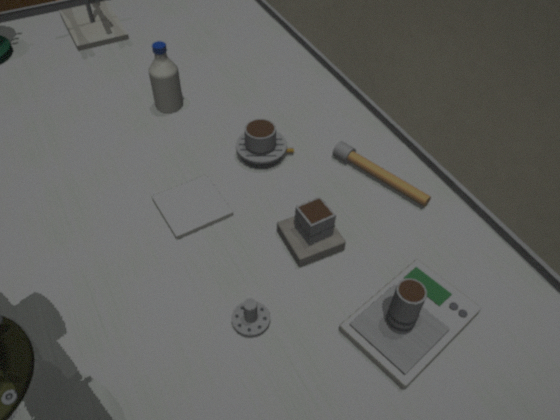

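Scene: the tall mould is on the balance (143,270), the square one on the stone (268,260) and the wide one on the drain (405,265). The board is at (343,222) and the cap at (222,222), so all three moulds need to move.

```bash
cat > h.py <<'E'
import cv2,numpy as np
from bench import *
from scipy.spatial.transform import Rotation as R
CAL={n:calibration(n) for n in("scene","side","wrist")}
def rays(n,px,st=None):
    """camera centre and world ray directions"""
    c=CAL[n]; px=np.asarray(px,float).reshape(-1,2)
    u=(px-[c["cx"],c["cy"]])/[c["fx"],c["fy"]]
    if n=="wrist":
        t=np.linalg.norm(u,axis=1,keepdims=True)+1e-12
        d=np.hstack([np.sin(t)*u/t,np.cos(t)]); H=np.asarray(c["hand_eye"])
        Rt=R.from_rotvec(st["tool_rot"]).as_matrix()
        return Rt@H[:3,3]+st["position"], d@(Rt@H[:3,:3]).T
    d=np.hstack([u,np.ones((len(u),1))]); Rm=R.from_rotvec(c["rvec"]).as_matrix()
    return -Rm.T@c["tvec"], d@Rm
def onplane(n,px,z,st=None):
    o,d=rays(n,px,st); return (o+d*((z-o[2])/d[:,2:]))[:,:2]
def blobs(mask,amin=60):
    cs,_=cv2.findContours(mask.astype(np.uint8),cv2.RETR_EXTERNAL,cv2.CHAIN_APPROX_NONE)
    return [c[:,0,:] for c in cs if cv2.contourArea(c)>amin]
def soil(im):
    h=cv2.cvtColor(im,cv2.COLOR_BGR2HSV)
    return (h[...,0]<14)&(h[...,1]>90)&(h[...,2]>30)&(h[...,2]<170)
E
python3 - <<'E'
from h import *
for n in("scene","side"):
    im=cv2.imread(f"pics/{n}0.png")
    for c in blobs(soil(im),50):
        (x,y),s,a=cv2.minAreaRect(c.astype(np.float32))
        m=c.mean(0)
        print(n,np.round([x,y],1),np.round(s,1),{z:np.round(onplane(n,[[x,y]],z),4).tolist()[0] for z in(.118,.083,.073)})
    # robot-free crop
    x0,x1,y0,y1=(90,450,195,370) if n=="scene" else (140,490,110,390)
    cr=cv2.resize(im[y0:y1,x0:x1],None,fx=2.1,fy=2.1,interpolation=cv2.INTER_CUBIC)
    cr=cv2.convertScaleAbs(cr,alpha=1.3); cv2.imwrite(f"pics/{n}c.png",cr); print(cr.shape)
E
```

```text
scene [136.7 253.7] [13.3 22. ] {0.118: [0.6381, -0.2356], 0.083: [0.6004, -0.2513], 0.073: [0.5896, -0.2557]}
scene [406. 256.] [20. 30.] {0.118: [0.6763, 0.2227], 0.083: [0.6414, 0.2411], 0.073: [0.6314, 0.2463]}
scene [267.9 251.2] [15.3 23.2] {0.118: [0.648, -0.0112], 0.083: [0.611, -0.0103], 0.073: [0.6004, -0.01]}
scene [ 8. 72.] [14. 16.] {0.118: [-0.3368, -0.8886], 0.083: [-0.4468, -0.9527], 0.073: [-0.4782, -0.971]}
scene [26.8 39.8] [92.7 35.5] {0.118: [-0.7658, -1.0028], 0.083: [-0.9076, -1.0754], 0.073: [-0.9482, -1.0961]}
(368, 756, 3)
(588, 735, 3)
```

View pics/scenec.png

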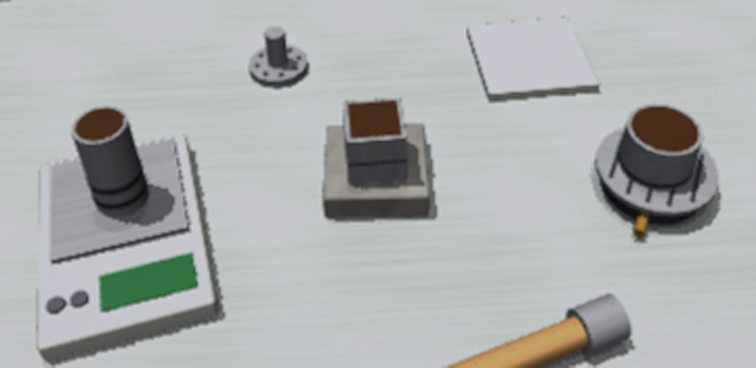

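View pics/sidec.png

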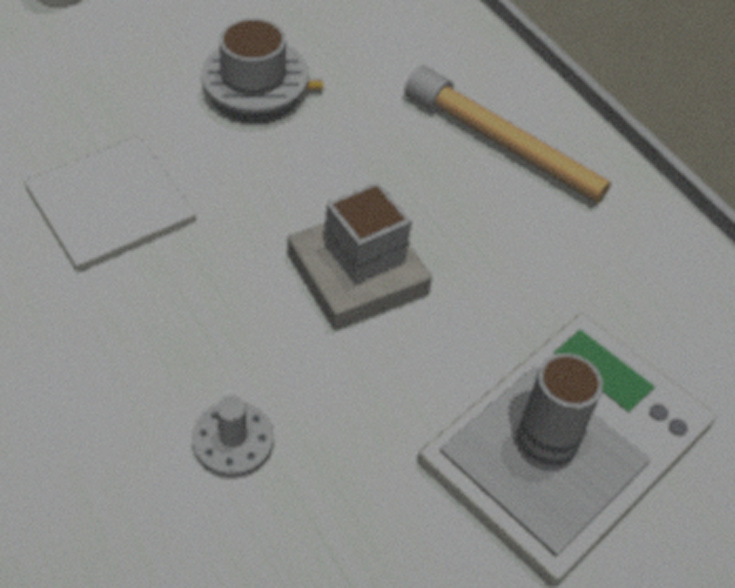

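Run:
```python
from h import *
off={"scene":(90,195),"side":(140,110)}
P=[("pan",.028,dict(scene=[(53,261),(188,231),(180,140),(48,162)],side=[(441,452),(557,553),(648,461),(530,370)])),
("stone",.028,dict(scene=[(327,126),(426,124),(429,194),(324,197)],side=[(288,237),(337,311),(430,277),(380,208)])),
("board",.012,dict(scene=[(467,24),(564,18),(597,87),(490,95)],side=[(27,187),(136,139),(194,213),(78,265)])),
("drain L/R",.028,dict(scene=[(596,163),(718,163)],side=[(203,74),(308,74)])),
("drain bot",.028,dict(scene=[(657,213)],side=[(255,111)])),
("discLR",.01,dict(scene=[(249,64),(308,64)],side=[(193,435),(273,435)])),
("stemtop",.051,dict(scene=[(276,33)],side=[(231,406)])),
("soilwide",.073,dict(scene=[(664,130)],side=[(253,39)])),
("soilsq",.083,dict(scene=[(347,102),(402,98),(404,134),(347,137)],side=[(327,207),(376,187),(410,218),(361,241)])),
("soiltall",.118,dict(scene=[(101,125)],side=[(570,380)]))]
for nm,z,d in P:
    for n,p in d.items():
        q=onplane(n,(np.array(p)+.5)/2.1-.5+off[n],z); c=q.mean(0)
        L=np.linalg.norm(np.diff(np.vstack([q,q[:1]]),axis=0),axis=1)
        e=np.diff(np.vstack([q,q[:1]]),axis=0)
        print(nm,n,np.round(c,4),"sides",np.round(L,3),"ang",np.round((np.degrees(np.arctan2(e[:,1],e[:,0]))+45)%90-45,1))
s=get_state(); print(R.from_rotvec(s["tool_rot"]).as_matrix().round(3))
```

```text
pan scene [ 0.6354 -0.2392] sides [0.109 0.113 0.119 0.118] ang [12.4 11.1  9.8 16.2]
pan side [ 0.6319 -0.242 ] sides [0.109 0.108 0.111 0.108] ang [15.4 14.2 15.9 15.5]
stone scene [ 0.6067 -0.0089] sides [0.096 0.089 0.093 0.09 ] ang [-2.4 -3.7 -1.9 -1.7]
stone side [ 0.606  -0.0111] sides [0.09  0.089 0.088 0.091] ang [-0.9 -3.3 -1.9 -4.8]
board scene [0.445  0.1668] sides [0.114 0.123 0.114 0.124] ang [1.8 3.4 2.3 3.5]
board side [0.4423 0.1658] sides [0.116 0.115 0.116 0.111] ang [6.6 5.1 4.6 4.9]
drain L/R scene [0.6305 0.2489] sides [0.113 0.113] ang [-4. -4.]
drain L/R side [0.6343 0.2452] sides [0.107 0.107] ang [-26.9 -26.9]
drain bot scene [0.6885 0.2305] sides [0.] ang [0.]
drain bot side [0.6091 0.1962] sides [0.] ang [0.]
discLR scene [ 0.4402 -0.1084] sides [0.064 0.064] ang [-4. -4.]
discLR side [ 0.4368 -0.109 ] sides [0.062 0.062] ang [-27.4 -27.4]
stemtop scene [ 0.4381 -0.1074] sides [0.] ang [0.]
stemtop side [ 0.4368 -0.1079] sides [0.] ang [0.]
soilwide scene [0.6331 0.2456] sides [0.] ang [0.]
soilwide side [0.6325 0.2464] sides [0.] ang [0.]
soilsq scene [ 0.6094 -0.0093] sides [0.05  0.046 0.049 0.045] ang [ 2.1 -2.   0.2 -1.1]
soilsq side [ 0.6114 -0.0113] sides [0.048 0.044 0.049 0.046] ang [1.2 9.2 3.5 8.1]
soiltall scene [ 0.6398 -0.2334] sides [0.] ang [0.]
soiltall side [ 0.6384 -0.2351] sides [0.] ang [0.]
[[-0.     0.966  0.258]
 [ 0.001  0.258 -0.966]
 [-1.    -0.    -0.001]]
```

Both views agree within about 3 mm. World positions in metres:

| Item | x | y |
|---|---|---|
| Balance pan | .634 | −.240 |
| Stone | .6065 | −.010 |
| Drain | .6325 | .247 |
| Board | .444 | .1665 |
| Cap | .438 | −.108 |

Next I start moving.

Emit:
play_rows --targets '[{"claw": 0, "linear": [0, 1, -0.46], "rotation": [0, 0, 0]}, {"claw": 0, "linear": [0, 1, -0.46], "rotation": [0, 0, 0]}, {"claw": 0, "linear": [0, 1, -0.46], "rotation": [0, 0, 0]}, {"claw": 0, "linear": [0, 1, -0.46], "rotation": [0, 0, 0]}, {"claw": 0, "linear": [0, 1, -0.46], "rotation": [0, 0, 0]}, {"claw": 0, "linear": [0, 1, -0.46], "rotation": [0, 0, 0]}, {"claw": 0, "linear": [0, 1, -0.46], "rotation": [0, 0, 0]}, {"claw": 0, "linear": [0, 1, -0.46], "rotation": [0, 0, 0]}, {"claw": 0, "linear": [0, 1, -0.46], "rotation": [0, 0, 0]}, {"claw": 0, "linear": [0, 1, -0.46], "rotation": [0, 0, 0]}]' --newtons 25

```text
time: 0.98
position: [0.3778, -0.45, 0.1945]
tool_rot: [1.028, 1.325, -1.032]
ft_force: [0.1, 0.6, -0.1]
grip_width: 0.999
```

Emit:
play_rows --targets '[{"claw": 0, "linear": [0, 1, -0.46], "rotation": [0, 0, 0]}, {"claw": 0, "linear": [0, 1, -0.46], "rotation": [0, 0, 0]}, {"claw": 0, "linear": [0, 1, -0.46], "rotation": [0, 0, 0]}, {"claw": 0, "linear": [0, 1, -0.46], "rotation": [0, 0, 0]}, {"claw": 0, "linear": [0, 1, -0.46], "rotation": [0, 0, 0]}, {"claw": 0, "linear": [0, 1, -0.46], "rotation": [0, 0, 0]}, {"claw": 0, "linear": [0, 1, -0.46], "rotation": [0, 0, 0]}, {"claw": 0, "linear": [0, 1, -0.46], "rotation": [0, 0, 0]}, {"claw": 0, "linear": [0, 1, -0.46], "rotation": [0, 0, 0]}, {"claw": 0, "linear": [0, 0.5, -0.23], "rotation": [0, 0, 0]}]'

```text
time: 1.82
position: [0.5912, -0.2731, 0.19]
tool_rot: [1.028, 1.332, -1.029]
ft_force: [-0.6, 0.5, 0.6]
grip_width: 0.997
```

```bash
cat >> h.py <<'E'
def go(x,y,z,yaw=None):
    """tool-frame shift (in units of 25 mm) and turn (units of 90 deg) to a tool-down pose; yaw=jaw azimuth, deg"""
    s=get_state(); M=R.from_rotvec(s["tool_rot"]).as_matrix(); p=s["position"]
    if yaw is None: yaw=np.degrees(np.arctan2(M[1,2],M[0,2]))
    a=np.radians(yaw); T=np.array([[0,-np.sin(a),np.cos(a)],[0,np.cos(a),np.sin(a)],[-1,0,0]])
    w=R.from_matrix(M.T@T).as_rotvec(degrees=True)/90
    print("t",round(s["time"],2),"pos",p.round(4),"F",np.round(s["ft_force"],1),"g",round(s["grip_width"],3),"jaw",round(np.degrees(np.arctan2(M[1,2],M[0,2])),2))
    print("lin(now axes)",(M.T@(np.array([x,y,z])-p)/.025).round(2),"lin(aligned axes)",(T.T@(np.array([x,y,z])-p)/.025).round(2),"rot",w.round(4))
E
python3 - <<'E'
from h import *
s=get_state(); im=get_image("wrist"); cv2.imwrite("pics/w1.png",im)
for c in blobs(soil(im),200):
    (x,y),r,a=cv2.fitEllipse(c); print(np.round([x,y,*r]),onplane("wrist",[[x,y]],.118,s).round(4))
go(.639,-.2345,.16,-75)
E
```

```text
t 1.87 pos [ 0.5926 -0.2711  0.1897] F [1.6 1.4 0.5] g 1.001 jaw -75.74
lin(now axes) [ 1.18  2.17 -0.94] lin(aligned axes) [ 1.19  2.17 -0.93] rot [-0.0082 -0.0084  0.0056]
```

View pics/w1.png

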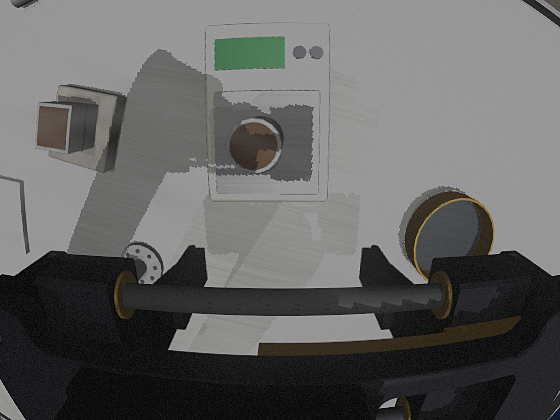

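Wrist view: tall mould top centre at about (256,145), pan corners at about (216,92), (320,91), (319,193) and (216,193).

Run:
```python
from h import *
s=get_state()
print(onplane("wrist",[[256,144.5]],.118,s))
q=onplane("wrist",[[216,92],[320,91],[319,193],[216,193]],.028,s); print(q.mean(0),q.tolist())
```

```text
[[ 0.64151503 -0.23606456]]
[ 0.6360084  -0.24087525] [[0.6764393106706625, -0.17479732312693586], [0.7031976709317286, -0.28101208158750135], [0.5963449013474292, -0.3091353674069017], [0.5680517135236353, -0.19855621897182232]]
```

Emit:
play_rows --targets '[{"claw": 0, "linear": [0, 0.9, -0.4], "rotation": [-0.008, -0.008, 0.006]}, {"claw": 0, "linear": [0, 0.9, -0.4], "rotation": [0, 0, 0]}, {"claw": 0, "linear": [0, 0.4, -0.12], "rotation": [0, 0, 0]}, {"claw": 0, "linear": [0.4, 0, 0], "rotation": [0, 0, 0]}]'

```text
time: 2.2
position: [0.6406, -0.2369, 0.1798]
tool_rot: [1.014, 1.319, -1.017]
ft_force: [0.1, 0.5, 0.4]
grip_width: 0.997
```

Run:
```python
from h import *
go(.640,-.235,.065,-75)
```

```text
t 2.2 pos [ 0.6406 -0.2369  0.1798] F [0.1 0.5 0.4] g 0.997 jaw -75.11
lin(now axes) [ 4.59 -0.   -0.09] lin(aligned axes) [ 4.59 -0.   -0.08] rot [-0.0012  0.0016  0.0005]
```

Emit:
play_rows --targets '[{"claw": 0, "linear": [0.9, 0, -0.08], "rotation": [0, 0, 0]}, {"claw": 0, "linear": [0.9, 0, 0], "rotation": [0, 0, 0]}, {"claw": 0, "linear": [0.9, 0, 0], "rotation": [0, 0, 0]}, {"claw": 0, "linear": [0.9, 0, 0], "rotation": [0, 0, 0]}, {"claw": 0, "linear": [0.7, 0, 0], "rotation": [0, 0, 0]}, {"claw": 0, "linear": [0.3, 0, 0], "rotation": [0, 0, 0]}]'

```text
time: 2.7
position: [0.6318, -0.2468, 0.0566]
tool_rot: [1.012, 1.317, -1.032]
ft_force: [-1.3, -0.5, 0.6]
grip_width: 1.001
```

Emit:
play_rows --targets '[{"claw": 0.3, "linear": [0, 0, 0], "rotation": [0, 0, 0]}, {"claw": 0.4, "linear": [0, 0, 0], "rotation": [0, 0, 0]}, {"claw": 0.6, "linear": [0, 0, 0], "rotation": [0, 0, 0]}, {"claw": 0.6, "linear": [0, 0, 0], "rotation": [0, 0, 0]}, {"claw": 0.8, "linear": [0, 0, 0], "rotation": [0, 0, 0]}, {"claw": 1, "linear": [0, 0, 0], "rotation": [0, 0, 0]}, {"claw": 1, "linear": [0, 0, 0], "rotation": [0, 0, 0]}]' --newtons 30

```text
time: 3.28
position: [0.6286, -0.248, 0.0587]
tool_rot: [1.016, 1.32, -1.035]
ft_force: [-2.4, 3.6, 4.9]
grip_width: 0.556
```

Run:
```python
from h import *
go(.640,-.235,.065,-75)
cv2.imwrite("pics/s2.png",cv2.resize(get_image("side")[200:400,260:500],None,fx=2.5,fy=2.5))
```

```text
t 3.28 pos [ 0.6286 -0.248   0.0587] F [-2.4  3.6  4.9] g 0.556 jaw -75.81
lin(now axes) [-0.26  0.56 -0.39] lin(aligned axes) [-0.25  0.57 -0.39] rot [-0.009   0.0024  0.0072]
```

View pics/s2.png

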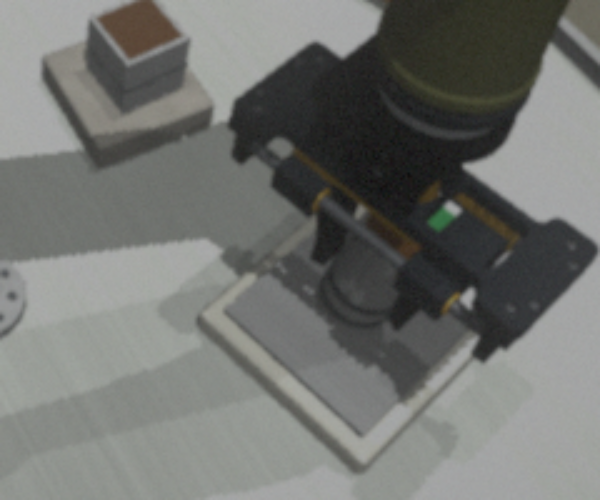

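The tall mould is upright but the gripper drifted about 14 mm off it while descending. I'll open and re-centre.

Emit:
play_rows --targets '[{"claw": 0, "linear": [-0.05, 0, 0], "rotation": [0, 0, 0]}, {"claw": 0, "linear": [-0.05, 0, 0], "rotation": [0, 0, 0]}, {"claw": 0, "linear": [-0.05, 0, 0], "rotation": [0, 0, 0]}, {"claw": 0, "linear": [-0.05, 0.3, -0.2], "rotation": [-0.008, 0.002, 0.007]}, {"claw": 0, "linear": [-0.05, 0.26, -0.2], "rotation": [0, 0, 0]}, {"claw": 0, "linear": [0, 0, 0], "rotation": [0, 0, 0]}]'

```text
time: 3.83
position: [0.6421, -0.2374, 0.0657]
tool_rot: [1.013, 1.313, -1.016]
ft_force: [0.4, 0.7, 0.3]
grip_width: 0.875
```

Run:
```python
from h import *
go(.640,-.235,.065,-75)
s=get_state()
im=get_image("scene"); cv2.imwrite("pics/x.png",im)
```

```text
t 3.83 pos [ 0.6421 -0.2374  0.0657] F [0.4 0.7 0.3] g 0.875 jaw -75.08
lin(now axes) [ 0.03 -0.06 -0.11] lin(aligned axes) [ 0.03 -0.06 -0.11] rot [-0.0009  0.0046 -0.0021]
```

Emit:
play_rows --targets '[{"claw": 1, "linear": [0, -0.06, -0.08], "rotation": [0, 0.005, -0.002]}, {"claw": 1, "linear": [0, 0, 0], "rotation": [0, 0, 0]}, {"claw": 1, "linear": [0, 0, 0], "rotation": [0, 0, 0]}, {"claw": 1, "linear": [0, 0, 0], "rotation": [0, 0, 0]}, {"claw": 1, "linear": [0, 0, 0], "rotation": [0, 0, 0]}, {"claw": 1, "linear": [0, 0, 0], "rotation": [0, 0, 0]}, {"claw": 1, "linear": [0, 0, 0], "rotation": [0, 0, 0]}, {"claw": 1, "linear": [0, 0, 0], "rotation": [0, 0, 0]}, {"claw": 1, "linear": [0, 0, 0], "rotation": [0, 0, 0]}]' --newtons 30

```text
time: 4.63
position: [0.6393, -0.2389, 0.0653]
tool_rot: [1.015, 1.32, -1.018]
ft_force: [-0.1, 0.5, -0.5]
grip_width: 0.51
```

Run:
```python
from h import *
go(.640,-.235,.065,-75)
```

```text
t 4.63 pos [ 0.6393 -0.2389  0.0653] F [-0.1  0.5 -0.5] g 0.51 jaw -75.2
lin(now axes) [ 0.01  0.07 -0.14] lin(aligned axes) [ 0.01  0.07 -0.14] rot [-0.0022  0.0008  0.0009]
```

Emit:
play_rows --targets '[{"claw": 1, "linear": [-0.2, 0, 0], "rotation": [0, 0, 0]}, {"claw": 1, "linear": [-0.5, 0, 0], "rotation": [0, 0, 0]}, {"claw": 1, "linear": [-0.8, 0, 0], "rotation": [0, 0, 0]}, {"claw": 1, "linear": [-0.9, 0, 0], "rotation": [0, 0, 0]}, {"claw": 1, "linear": [-0.9, 0, -0.2], "rotation": [0, 0, 0]}, {"claw": 1, "linear": [-0.6, -0.1, -0.5], "rotation": [0, 0, 0]}, {"claw": 1, "linear": [-0.2, -0.15, -0.8], "rotation": [0, 0, 0]}, {"claw": 1, "linear": [0, -0.2, -1], "rotation": [0, 0, 0]}, {"claw": 1, "linear": [0, -0.2, -1], "rotation": [0, 0, 0]}, {"claw": 1, "linear": [0, -0.2, -1], "rotation": [0, 0, 0]}]'

```text
time: 5.47
position: [0.5834, -0.1374, 0.1702]
tool_rot: [1.019, 1.33, -1.033]
ft_force: [-0.1, -0.1, -4.5]
grip_width: 0.513
```

Run:
```python
from h import *
go(.444,.1665,.17,-75)
```

```text
t 5.47 pos [ 0.5834 -0.1374  0.1702] F [-0.1 -0.1 -4.5] g 0.513 jaw -75.77
lin(now axes) [  0.12  -2.42 -13.16] lin(aligned axes) [ 1.000e-02 -2.240e+00 -1.319e+01] rot [-0.0085 -0.0037  0.0094]
```

Carried cleanly (about 0.45 kg), so I continue to the board.

Emit:
play_rows --targets '[{"claw": 1, "linear": [0, -0.17, -1], "rotation": [-0.008, -0.004, 0.009]}, {"claw": 1, "linear": [0, -0.17, -1], "rotation": [0, 0, 0]}, {"claw": 1, "linear": [0, -0.17, -1], "rotation": [0, 0, 0]}, {"claw": 1, "linear": [0, -0.17, -1], "rotation": [0, 0, 0]}, {"claw": 1, "linear": [0, -0.17, -1], "rotation": [0, 0, 0]}, {"claw": 1, "linear": [0, -0.17, -1], "rotation": [0, 0, 0]}, {"claw": 1, "linear": [0, -0.17, -1], "rotation": [0, 0, 0]}, {"claw": 1, "linear": [0, -0.17, -1], "rotation": [0, 0, 0]}, {"claw": 1, "linear": [0, -0.17, -1], "rotation": [0, 0, 0]}, {"claw": 1, "linear": [0, -0.17, -1], "rotation": [0, 0, 0]}]'

```text
time: 6.3
position: [0.4649, 0.1064, 0.1737]
tool_rot: [1.006, 1.325, -1.018]
ft_force: [0.1, -0.9, -4.9]
grip_width: 0.514
```

Run:
```python
from h import *
go(.444,.1665,.17,-75)
```

```text
t 6.3 pos [0.4649 0.1064 0.1737] F [ 0.1 -0.9 -4.9] g 0.514 jaw -74.8
lin(now axes) [ 0.14 -0.18 -2.54] lin(aligned axes) [ 0.15 -0.19 -2.54] rot [0.0022 0.0015 0.0043]
```

Emit:
play_rows --targets '[{"claw": 1, "linear": [0, -0.1, -0.9], "rotation": [0, 0.001, 0.004]}, {"claw": 1, "linear": [0, -0.1, -0.7], "rotation": [0, 0, 0]}, {"claw": 1, "linear": [0.2, 0, -0.4], "rotation": [0, 0, 0]}, {"claw": 1, "linear": [0.6, 0, -0.2], "rotation": [0, 0, 0]}, {"claw": 1, "linear": [0.8, 0, 0], "rotation": [0, 0, 0]}, {"claw": 1, "linear": [0.8, 0, 0], "rotation": [0, 0, 0]}, {"claw": 1, "linear": [0.7, 0, 0], "rotation": [0, 0, 0]}, {"claw": 1, "linear": [0.3, 0, 0], "rotation": [0, 0, 0]}, {"claw": 1, "linear": [0, 0, 0], "rotation": [0, 0, 0]}]'

```text
time: 7.05
position: [0.4361, 0.1716, 0.0913]
tool_rot: [0.994, 1.326, -0.997]
ft_force: [-0.7, 0.9, -4.1]
grip_width: 0.51
```

Run:
```python
from h import *
go(.444,.1665,.055,-75)
```

```text
t 7.05 pos [0.4361 0.1716 0.0913] F [-0.7  0.9 -4.1] g 0.51 jaw -73.6
lin(now axes) [1.45 0.24 0.28] lin(aligned axes) [1.45 0.25 0.28] rot [ 0.0155  0.0031 -0.0008]
```

Emit:
play_rows --targets '[{"claw": 1, "linear": [0.4, 0.12, 0.14], "rotation": [0.008, 0.003, 0]}, {"claw": 1, "linear": [0.5, 0.12, 0.14], "rotation": [0.008, 0, 0]}, {"claw": 1, "linear": [0.4, 0, 0], "rotation": [0, 0, 0]}, {"claw": 1, "linear": [0.1, 0, 0], "rotation": [0, 0, 0]}, {"claw": 1, "linear": [0, 0, 0], "rotation": [0, 0, 0]}]'

```text
time: 7.47
position: [0.4468, 0.1656, 0.0557]
tool_rot: [1.021, 1.316, -1.015]
ft_force: [0.3, 0.4, -4.7]
grip_width: 0.514
```

Run:
```python
from h import *
go(.444,.1665,.050,-75)
```

```text
t 7.47 pos [0.4468 0.1656 0.0557] F [ 0.3  0.4 -4.7] g 0.514 jaw -75.3
lin(now axes) [ 0.23 -0.1  -0.06] lin(aligned axes) [ 0.23 -0.1  -0.07] rot [-0.0033  0.0004 -0.0031]
```

Emit:
play_rows --targets '[{"claw": 1, "linear": [0.1, 0, 0], "rotation": [-0.003, 0, -0.003]}, {"claw": 1, "linear": [0.1, 0, 0], "rotation": [0, 0, 0]}, {"claw": 1, "linear": [0.06, 0, 0], "rotation": [0, 0, 0]}, {"claw": 1, "linear": [0, 0, 0], "rotation": [0, 0, 0]}]'

```text
time: 7.8
position: [0.4479, 0.1659, 0.0494]
tool_rot: [1.015, 1.321, -1.014]
ft_force: [-0.3, 0.4, -4.5]
grip_width: 0.51
```

Emit:
play_rows --targets '[{"claw": 1, "linear": [0.06, 0, 0], "rotation": [0, 0, 0]}, {"claw": 1, "linear": [0.04, 0, 0], "rotation": [0, 0, 0]}, {"claw": 1, "linear": [0, 0, 0], "rotation": [0, 0, 0]}]'

```text
time: 8.05
position: [0.4492, 0.1663, 0.0497]
tool_rot: [1.015, 1.318, -1.013]
ft_force: [-0.2, -0.1, -5.1]
grip_width: 0.509
```

Emit:
play_rows --targets '[{"claw": 1, "linear": [0.12, 0, 0], "rotation": [0, 0, 0]}, {"claw": 1, "linear": [0.1, 0, 0], "rotation": [0, 0, 0]}]'

```text
time: 8.22
position: [0.4519, 0.1666, 0.0489]
tool_rot: [1.016, 1.313, -1.011]
ft_force: [-8.8, -2.8, 22.7]
grip_width: 0.508
```

Emit:
play_rows --targets '[{"claw": 1, "linear": [-0.04, 0, 0], "rotation": [0, 0, 0]}, {"claw": 0, "linear": [0, 0, 0], "rotation": [0, 0, 0]}, {"claw": 0, "linear": [0, 0, 0], "rotation": [0, 0, 0]}, {"claw": 0, "linear": [0, 0, 0], "rotation": [0, 0, 0]}, {"claw": 0, "linear": [0, 0, 0], "rotation": [0, 0, 0]}, {"claw": 0, "linear": [0, 0, 0], "rotation": [0, 0, 0]}]'

```text
time: 8.72
position: [0.4554, 0.168, 0.0523]
tool_rot: [1.02, 1.308, -1.005]
ft_force: [0.0, -0.5, 0.5]
grip_width: 0.802
```

Run:
```python
from h import *
go(.444,.1665,.17,-75)
```

```text
t 8.72 pos [0.4554 0.168  0.0523] F [ 0.  -0.5  0.5] g 0.802 jaw -75.03
lin(now axes) [-4.71 -0.38 -0.04] lin(aligned axes) [-4.71 -0.46 -0.06] rot [-0.0003  0.003  -0.0096]
```

Emit:
play_rows --targets '[{"claw": 0, "linear": [-0.3, 0, 0], "rotation": [0, 0, -0.01]}, {"claw": 0, "linear": [-1, 0, 0], "rotation": [0, 0, 0]}, {"claw": 0, "linear": [-1, 0, 0], "rotation": [0, 0, 0]}, {"claw": 0, "linear": [-1, 0, 0], "rotation": [0, 0, 0]}, {"claw": 0, "linear": [-1, 0, 0], "rotation": [0, 0, 0]}, {"claw": 0, "linear": [-0.5, 0.2, 0.4], "rotation": [0, 0, 0]}, {"claw": 0, "linear": [0, 0.46, 1], "rotation": [0, 0, 0]}, {"claw": 0, "linear": [0, 0.46, 1], "rotation": [0, 0, 0]}, {"claw": 0, "linear": [0, 0.46, 1], "rotation": [0, 0, 0]}, {"claw": 0, "linear": [0, 0.46, 1], "rotation": [0, 0, 0]}]'

```text
time: 9.55
position: [0.5328, 0.0801, 0.1786]
tool_rot: [1.001, 1.324, -1.005]
ft_force: [0.6, 0.2, 0.6]
grip_width: 1.001
```

Emit:
play_rows --targets '[{"claw": 0, "linear": [0, 0.46, 1], "rotation": [0, 0, 0]}, {"claw": 0, "linear": [0, 0.46, 1], "rotation": [0, 0, 0]}, {"claw": 0, "linear": [0, 0.4, 0.9], "rotation": [0, 0, 0]}, {"claw": 0, "linear": [0, 0.2, 0.5], "rotation": [0.05, 0, 0]}, {"claw": 0, "linear": [0, 0, 0], "rotation": [0.06, 0, 0]}, {"claw": 0, "linear": [0, 0, 0], "rotation": [0.05, 0, 0]}, {"claw": 0, "linear": [0, 0, 0], "rotation": [0, 0, 0]}, {"claw": 0, "linear": [0, 0, 0], "rotation": [0, 0, 0]}]'

```text
time: 10.22
position: [0.5993, -0.0051, 0.1757]
tool_rot: [1.203, 1.207, -1.209]
ft_force: [-0.1, 0.5, -0.2]
grip_width: 0.999
```

Run:
```python
from h import *
go(.609,-.010,.12,-90)
s=get_state(); im=get_image("wrist"); cv2.imwrite("pics/w2.png",im)
```

```text
t 10.22 pos [ 0.5993 -0.0051  0.1757] F [-0.1  0.5 -0.2] g 0.999 jaw -89.83
lin(now axes) [2.23 0.39 0.19] lin(aligned axes) [2.23 0.39 0.2 ] rot [ 0.0019  0.0034 -0.0001]
```

View pics/w2.png

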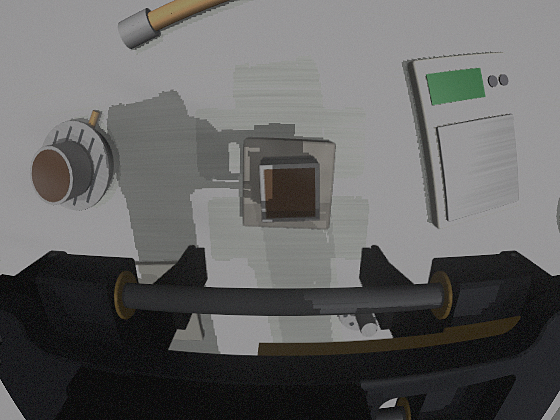

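Wrist view: square mould top corners at about (261,164), (320,161), (319,220), (263,221); stone corners at (245,137), (336,141), (331,229), (242,226).

Run:
```python
from h import *
s=get_state()
for nm,z,p in(("sq",.083,[(260,165),(320,162),(319,220),(263,221)]),("stone",.028,[(245,137),(336,141),(331,229),(242,226)]),("pan",.028,[(439,128),(512,115),(520,192),(448,219)])):
    q=onplane("wrist",p,z,s);e=np.diff(np.vstack([q,q[:1]]),axis=0)
    print(nm,q.mean(0).round(4),np.linalg.norm(e,axis=1).round(3),((np.degrees(np.arctan2(e[:,1],e[:,0]))+45)%90-45).round(1))
im=cv2.imread("pics/w2.png"); b=max(blobs(soil(im)&(np.indices(im.shape[:2])[1]>240)&(np.indices(im.shape[:2])[1]<340),100),key=len)
(x,y),a,r=cv2.minAreaRect(b); print(x,y,a,r,onplane("wrist",[[x,y]],.083,s))
go(.610,-.010,.12,-90)
```

```text
sq [ 0.6119 -0.0126] [0.052 0.053 0.05  0.051] [3.2 0.9 1.1 2.2]
stone [ 0.6075 -0.0123] [0.093 0.096 0.097 0.096] [-2.2 -0.9 -2.  -3.3]
pan [ 0.6369 -0.2434] [0.109 0.1   0.116 0.108] [14.  16.7 18.  13.2]
268.554443359375 185.54457092285156 (31.642183303833008, 7.363275527954102) 84.2894058227539 [[0.61812009 0.0066379 ]]
t 10.27 pos [ 0.5992 -0.0051  0.1757] F [ 0.6 -0.3  0.5] g 1.0 jaw -89.81
lin(now axes) [2.23 0.43 0.19] lin(aligned axes) [2.23 0.43 0.2 ] rot [ 0.0021  0.0035 -0.0001]
```

Emit:
play_rows --targets '[{"claw": 0, "linear": [0.3, 0.25, 0.15], "rotation": [-0.02, 0, 0]}, {"claw": 0, "linear": [0.7, 0.22, 0.11], "rotation": [0, 0, 0]}, {"claw": 0, "linear": [0.7, 0, 0], "rotation": [0, 0, 0]}, {"claw": 0, "linear": [0.5, 0, 0], "rotation": [0, 0, 0]}, {"claw": 0, "linear": [0.2, 0, 0], "rotation": [0, 0, 0]}, {"claw": 0, "linear": [0, 0, 0], "rotation": [0, 0, 0]}]'

```text
time: 10.77
position: [0.612, -0.0089, 0.1151]
tool_rot: [1.17, 1.226, -1.172]
ft_force: [0.2, -0.6, 0.0]
grip_width: 1.0
```

Run:
```python
from h import *
go(.611,-.0115,.043,-88)
```

```text
t 10.77 pos [ 0.612  -0.0089  0.1151] F [ 0.2 -0.6  0. ] g 1.0 jaw -87.12
lin(now axes) [ 2.89 -0.06  0.09] lin(aligned axes) [ 2.89 -0.04  0.1 ] rot [ 0.0098  0.0034 -0.0024]
```

Emit:
play_rows --targets '[{"claw": 0, "linear": [0.4, -0.04, 0.1], "rotation": [0.01, 0.003, -0.002]}, {"claw": 0, "linear": [0.7, 0, 0], "rotation": [0, 0, 0]}, {"claw": 0, "linear": [0.7, 0, 0], "rotation": [0, 0, 0]}, {"claw": 0, "linear": [0.5, 0, 0], "rotation": [0, 0, 0]}, {"claw": 0, "linear": [0.2, 0, 0], "rotation": [0, 0, 0]}, {"claw": 0, "linear": [0, 0, 0], "rotation": [0, 0, 0]}]'

```text
time: 11.27
position: [0.6133, -0.0116, 0.0524]
tool_rot: [1.187, 1.22, -1.181]
ft_force: [0.1, -0.6, -0.2]
grip_width: 1.003
```

Run:
```python
from h import *
go(.611,-.0115,.043,-88)
```

```text
t 11.27 pos [ 0.6133 -0.0116  0.0524] F [ 0.1 -0.6 -0.2] g 1.003 jaw -88.09
lin(now axes) [ 0.38 -0.09 -0.01] lin(aligned axes) [ 0.38 -0.09 -0.01] rot [-0.001   0.0005 -0.0038]
```

Emit:
play_rows --targets '[{"claw": 0.3, "linear": [0.35, -0.1, 0], "rotation": [0, 0, -0.004]}, {"claw": 1, "linear": [0, 0, 0], "rotation": [0, 0, 0]}, {"claw": 1, "linear": [0, 0, 0], "rotation": [0, 0, 0]}, {"claw": 1, "linear": [0, 0, 0], "rotation": [0, 0, 0]}, {"claw": 1, "linear": [0, 0, 0], "rotation": [0, 0, 0]}, {"claw": 1, "linear": [0, 0, 0], "rotation": [0, 0, 0]}, {"claw": 1, "linear": [0, 0, 0], "rotation": [0, 0, 0]}, {"claw": 1, "linear": [0, 0, 0], "rotation": [0, 0, 0]}, {"claw": 1, "linear": [0, 0, 0], "rotation": [0, 0, 0]}]'

```text
time: 12.02
position: [0.6129, -0.0116, 0.0459]
tool_rot: [1.186, 1.221, -1.182]
ft_force: [0.2, 0.9, -1.0]
grip_width: 0.593
```

Run:
```python
from h import *
go(.611,-.0115,.043,-88)
```

```text
t 12.02 pos [ 0.6129 -0.0116  0.0459] F [ 0.2  0.9 -1. ] g 0.593 jaw -88.1
lin(now axes) [ 0.12 -0.07 -0.01] lin(aligned axes) [ 0.12 -0.07 -0.01] rot [-0.0011  0.0007 -0.0024]
```

Emit:
play_rows --targets '[{"claw": 1, "linear": [-0.2, 0, 0], "rotation": [0, 0, 0]}, {"claw": 1, "linear": [-0.5, 0, 0], "rotation": [0, 0, 0]}, {"claw": 1, "linear": [-0.8, 0, 0], "rotation": [0, 0, 0]}, {"claw": 1, "linear": [-0.8, 0, 0], "rotation": [0, 0, 0]}, {"claw": 1, "linear": [-0.6, 0, 0.3], "rotation": [0, 0, 0]}, {"claw": 1, "linear": [-0.2, 0.05, 0.6], "rotation": [0, 0, 0]}, {"claw": 1, "linear": [0, 0.06, 1], "rotation": [0, 0, 0]}, {"claw": 1, "linear": [0, 0.06, 1], "rotation": [0, 0, 0]}, {"claw": 1, "linear": [0, 0.06, 1], "rotation": [0, 0, 0]}, {"claw": 1, "linear": [0, 0.06, 1], "rotation": [0, 0, 0]}]'

```text
time: 12.85
position: [0.6225, -0.1259, 0.1327]
tool_rot: [1.175, 1.235, -1.169]
ft_force: [0.5, 0.2, -3.7]
grip_width: 0.591
```

Emit:
play_rows --targets '[{"claw": 1, "linear": [0, 0.06, 1], "rotation": [0, 0, 0]}, {"claw": 1, "linear": [0, 0.06, 1], "rotation": [0, 0, 0]}, {"claw": 1, "linear": [0, 0.06, 1], "rotation": [0, 0, 0]}, {"claw": 1, "linear": [0, 0.06, 0.8], "rotation": [0, 0, 0]}, {"claw": 1, "linear": [0, 0, 0.5], "rotation": [-0.03, 0, 0]}, {"claw": 1, "linear": [0, 0, 0.2], "rotation": [-0.04, 0, 0]}, {"claw": 1, "linear": [0, 0, 0], "rotation": [-0.04, 0, 0]}, {"claw": 1, "linear": [0, 0, 0], "rotation": [-0.03, 0, 0]}, {"claw": 1, "linear": [0, 0, 0], "rotation": [0, 0, 0]}]'

```text
time: 13.6
position: [0.6309, -0.2558, 0.1382]
tool_rot: [1.009, 1.324, -1.011]
ft_force: [0.1, -0.3, -3.7]
grip_width: 0.592
```

Run:
```python
from h import *
go(.6365,-.2405,.06,-75.5)
```

```text
t 13.6 pos [ 0.6309 -0.2558  0.1382] F [ 0.1 -0.3 -3.7] g 0.592 jaw -74.68
lin(now axes) [ 3.13  0.38 -0.53] lin(aligned axes) [ 3.13  0.37 -0.54] rot [0.0091 0.0002 0.0007]
```

Emit:
play_rows --targets '[{"claw": 1, "linear": [0.3, 0.18, -0.27], "rotation": [0.009, 0, 0]}, {"claw": 1, "linear": [0.6, 0.18, -0.27], "rotation": [0, 0, 0]}, {"claw": 1, "linear": [0.8, 0, 0], "rotation": [0, 0, 0]}, {"claw": 1, "linear": [0.7, 0, 0], "rotation": [0, 0, 0]}, {"claw": 1, "linear": [0.3, 0, 0], "rotation": [0, 0, 0]}, {"claw": 1, "linear": [0, 0, 0], "rotation": [0, 0, 0]}]'

```text
time: 14.1
position: [0.6372, -0.24, 0.0734]
tool_rot: [1.028, 1.312, -1.027]
ft_force: [0.8, 0.2, -4.7]
grip_width: 0.591
```

Run:
```python
from h import *
go(.6365,-.2405,.047,-75.5)
```

```text
t 14.1 pos [ 0.6372 -0.24    0.0734] F [ 0.8  0.2 -4.7] g 0.591 jaw -76.02
lin(now axes) [ 1.05 -0.04  0.01] lin(aligned axes) [ 1.05 -0.03  0.01] rot [-0.0058  0.0013 -0.0014]
```

Emit:
play_rows --targets '[{"claw": 1, "linear": [0.4, -0.03, 0], "rotation": [-0.006, 0.001, -0.001]}, {"claw": 1, "linear": [0.35, 0, 0], "rotation": [0, 0, 0]}, {"claw": 1, "linear": [0.15, 0, 0], "rotation": [0, 0, 0]}, {"claw": 1, "linear": [0, 0, 0], "rotation": [0, 0, 0]}]'

```text
time: 14.43
position: [0.6376, -0.2407, 0.0516]
tool_rot: [1.021, 1.315, -1.02]
ft_force: [0.4, -0.7, -3.3]
grip_width: 0.596
```

Run:
```python
from h import *
go(.6365,-.2405,.0455,-75.5)
```

```text
t 14.43 pos [ 0.6376 -0.2407  0.0516] F [ 0.4 -0.7 -3.3] g 0.596 jaw -75.52
lin(now axes) [ 0.24 -0.04 -0.02] lin(aligned axes) [ 0.24 -0.04 -0.02] rot [-0.0002  0.0012 -0.0016]
```

Emit:
play_rows --targets '[{"claw": 1, "linear": [0.14, -0.05, -0.02], "rotation": [0, 0.001, -0.002]}, {"claw": 1, "linear": [0.1, 0, 0], "rotation": [0, 0, 0]}, {"claw": 1, "linear": [0.08, 0, 0], "rotation": [0, 0, 0]}]'

```text
time: 14.68
position: [0.637, -0.241, 0.0459]
tool_rot: [1.021, 1.316, -1.022]
ft_force: [-7.3, 1.9, 14.5]
grip_width: 0.593
```

Contact, so release and rise.

Emit:
play_rows --targets '[{"claw": 1, "linear": [-0.03, 0, 0], "rotation": [0, 0, 0]}, {"claw": 0, "linear": [0, 0, 0], "rotation": [0, 0, 0]}, {"claw": 0, "linear": [0, 0, 0], "rotation": [0, 0, 0]}, {"claw": 0, "linear": [0, 0, 0], "rotation": [0, 0, 0]}, {"claw": 0, "linear": [0, 0, 0], "rotation": [0, 0, 0]}, {"claw": 0, "linear": [0, 0, 0], "rotation": [0, 0, 0]}, {"claw": 0, "linear": [-0.4, 0, 0], "rotation": [0, 0, 0]}, {"claw": 0, "linear": [-0.8, 0, 0], "rotation": [0, 0, 0]}, {"claw": 0, "linear": [-1, 0, 0], "rotation": [0, 0, 0]}, {"claw": 0, "linear": [-1, 0, 0], "rotation": [0, 0, 0]}]'

```text
time: 15.52
position: [0.6358, -0.2405, 0.1283]
tool_rot: [1.021, 1.32, -1.023]
ft_force: [0.4, 0.1, -0.2]
grip_width: 0.993
```

Emit:
play_rows --targets '[{"claw": 0, "linear": [-1, 0, 0], "rotation": [0, 0, 0]}, {"claw": 0, "linear": [-0.4, -0.4, 0], "rotation": [0, 0, 0]}, {"claw": 0, "linear": [0, -0.8, 0], "rotation": [0, 0, 0]}, {"claw": 0, "linear": [0, -0.8, 0], "rotation": [0, 0, 0]}, {"claw": 0, "linear": [0, 0, 0], "rotation": [0, 0, 0]}, {"claw": 0, "linear": [0, 0, 0], "rotation": [0, 0, 0]}]'

```text
time: 16.02
position: [0.5882, -0.254, 0.1753]
tool_rot: [1.021, 1.306, -1.016]
ft_force: [0.2, 0.8, 0.2]
grip_width: 1.001
```

Run:
```python
from h import *
s=get_state(); im=get_image("wrist"); cv2.imwrite("pics/w3.png",im)
go(.6325,.246,.16,-75)
```

```text
t 16.07 pos [ 0.5881 -0.2544  0.1752] F [-0.7 -0.9 -0.3] g 1.002 jaw -75.49
lin(now axes) [  0.51   6.73 -18.94] lin(aligned axes) [  0.61   6.9  -18.88] rot [-0.0054  0.0051 -0.0055]
```

View pics/w3.png

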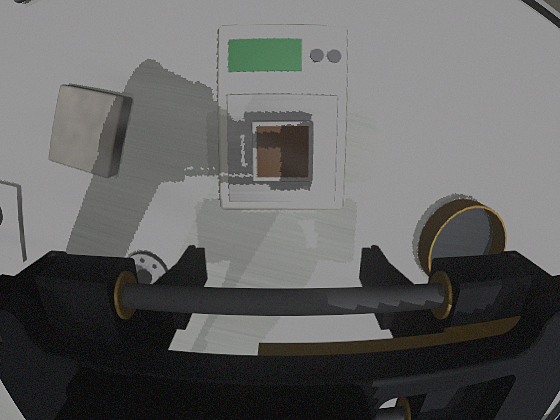

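Wrist view: the square mould's top is at about (253–313, 120–182), inside the pan corners (228,94) and (337,95), upright and aligned. Next I check the numbers and move to the wide mould.

Run:
```python
from h import *
s=get_state()
for nm,z,p in(("sq",.083,[(253,120),(313,121),(311,182),(254,181)]),("pan",.028,[(228,94),(337,95),(335,201),(226,201)])):
    q=onplane("wrist",p,z,s);e=np.diff(np.vstack([q,q[:1]]),axis=0)
    print(nm,q.mean(0).round(4),np.linalg.norm(e,axis=1).round(3),((np.degrees(np.arctan2(e[:,1],e[:,0]))+45)%90-45).round(1))
```

```text
sq [ 0.6366 -0.2428] [0.051 0.053 0.05  0.053] [13.6 13.5 13.4 14.6]
pan [ 0.6342 -0.2426] [0.11  0.111 0.116 0.112] [14.  14.9 14.4 11.9]
```

Emit:
play_rows --targets '[{"claw": 0, "linear": [0, 0.2, -0.6], "rotation": [-0.005, 0.005, -0.005]}, {"claw": 0, "linear": [0, 0.35, -1], "rotation": [0, 0, 0]}, {"claw": 0, "linear": [0, 0.35, -1], "rotation": [0, 0, 0]}, {"claw": 0, "linear": [0, 0.35, -1], "rotation": [0, 0, 0]}, {"claw": 0, "linear": [0, 0.35, -1], "rotation": [0, 0, 0]}, {"claw": 0, "linear": [0, 0.35, -1], "rotation": [0, 0, 0]}, {"claw": 0, "linear": [0, 0.35, -1], "rotation": [0, 0, 0]}, {"claw": 0, "linear": [0, 0.35, -1], "rotation": [0, 0, 0]}, {"claw": 0, "linear": [0, 0.35, -1], "rotation": [0, 0, 0]}, {"claw": 0, "linear": [0, 0.35, -1], "rotation": [0, 0, 0]}]'

```text
time: 16.9
position: [0.6076, 0.018, 0.1703]
tool_rot: [1.016, 1.336, -1.015]
ft_force: [0.3, -0.1, 0.8]
grip_width: 1.003
```

Emit:
play_rows --targets '[{"claw": 0, "linear": [0, 0.3, -1], "rotation": [0, 0, 0]}, {"claw": 0, "linear": [0, 0.3, -1], "rotation": [0, 0, 0]}, {"claw": 0, "linear": [0, 0.3, -1], "rotation": [0, 0, 0]}, {"claw": 0, "linear": [0, 0.3, -1], "rotation": [0, 0, 0]}, {"claw": 0, "linear": [0, 0.3, -1], "rotation": [0, 0, 0]}, {"claw": 0, "linear": [0, 0.3, -1], "rotation": [0, 0, 0]}, {"claw": 0, "linear": [0, 0.3, -0.8], "rotation": [0, 0, 0]}, {"claw": 0, "linear": [0, 0.2, -0.5], "rotation": [0, 0, 0]}, {"claw": 0, "linear": [0, 0, 0], "rotation": [0, 0, 0]}, {"claw": 0, "linear": [0, 0, 0], "rotation": [0, 0, 0]}]'

```text
time: 17.73
position: [0.6028, 0.2517, 0.1684]
tool_rot: [0.995, 1.373, -0.988]
ft_force: [-0.2, -0.2, -0.2]
grip_width: 0.997
```

Run:
```python
from h import *
s=get_state(); im=get_image("wrist"); cv2.imwrite("pics/w4.png",im)
go(.6325,.246,.1,-75)
```

```text
t 17.78 pos [0.6025 0.2519 0.1683] F [-0.8  0.3  0. ] g 1.0 jaw -72.89
lin(now axes) [2.69 1.13 0.67] lin(aligned axes) [2.73 1.1  0.54] rot [ 0.0237 -0.0205  0.012 ]
```

View pics/w4.png

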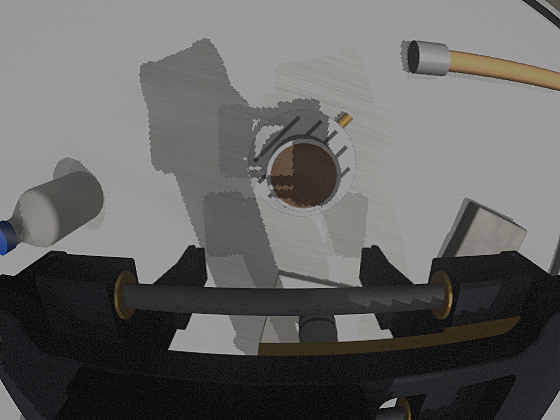

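Wrist view: wide mould top centre at about (304,174), drain rim spanning x 250–355 and y 109–213, and the tall mould standing on the board (318,330).

Run:
```python
from h import *
s=get_state()
print(onplane("wrist",[(304,174)],.073,s).round(4),onplane("wrist",[(303,161)],.028,s).round(4))
q=onplane("wrist",[(266,174),(342,174),(304,136),(304,212)],.073,s);print(np.linalg.norm(q[0]-q[1]),np.linalg.norm(q[2]-q[3]))
```

```text
[[0.633  0.2451]] [[0.6372 0.2461]]
0.06654144948988804 0.06796179291389057
```

Emit:
play_rows --targets '[{"claw": 0, "linear": [0, 0.4, 0.2], "rotation": [0.024, -0.02, 0.012]}, {"claw": 0, "linear": [0.2, 0.4, 0.2], "rotation": [0, 0, 0]}, {"claw": 0, "linear": [0.6, 0.3, 0.15], "rotation": [0, 0, 0]}, {"claw": 0, "linear": [0.7, 0, 0], "rotation": [0, 0, 0]}, {"claw": 0, "linear": [0.4, 0, 0], "rotation": [0, 0, 0]}, {"claw": 0, "linear": [0, 0, 0], "rotation": [0, 0, 0]}]'

```text
time: 18.28
position: [0.637, 0.2375, 0.1151]
tool_rot: [1.017, 1.318, -1.023]
ft_force: [0.5, -0.2, -0.9]
grip_width: 0.999
```

Run:
```python
from h import *
go(.6325,.246,.042,-75)
```

```text
t 18.28 pos [0.637  0.2375 0.1151] F [ 0.5 -0.2 -0.9] g 0.999 jaw -75.44
lin(now axes) [ 2.92 -0.08 -0.38] lin(aligned axes) [ 2.92 -0.08 -0.38] rot [-0.0049  0.0017  0.0017]
```

Emit:
play_rows --targets '[{"claw": 0, "linear": [0, -0.04, -0.2], "rotation": [0, 0, 0]}, {"claw": 0, "linear": [0.2, -0.04, -0.18], "rotation": [-0.005, 0.002, 0.002]}, {"claw": 0, "linear": [0.4, 0, 0], "rotation": [0, 0, 0]}, {"claw": 0, "linear": [0, 0, 0], "rotation": [0, 0, 0]}]'

```text
time: 18.62
position: [0.6328, 0.2441, 0.0976]
tool_rot: [1.015, 1.323, -1.017]
ft_force: [0.3, -0.4, -0.4]
grip_width: 1.003
```

Run:
```python
from h import *
go(.633,.2455,.042,-75)
```

```text
t 18.62 pos [0.6328 0.2441 0.0976] F [ 0.3 -0.4 -0.4] g 1.003 jaw -75.12
lin(now axes) [ 2.23  0.03 -0.05] lin(aligned axes) [ 2.23  0.02 -0.05] rot [-0.0014 -0.0006  0.001 ]
```

Emit:
play_rows --targets '[{"claw": 0, "linear": [0.4, 0.02, -0.05], "rotation": [0, 0, 0]}, {"claw": 0, "linear": [0.6, 0, 0], "rotation": [0, 0, 0]}, {"claw": 0, "linear": [0.6, 0, 0], "rotation": [0, 0, 0]}, {"claw": 0, "linear": [0.4, 0, 0], "rotation": [0, 0, 0]}, {"claw": 0, "linear": [0.1, 0, 0], "rotation": [0, 0, 0]}, {"claw": 0, "linear": [0, 0, 0], "rotation": [0, 0, 0]}]'

```text
time: 19.12
position: [0.6334, 0.2477, 0.0431]
tool_rot: [1.016, 1.322, -1.012]
ft_force: [0.2, 0.3, -0.3]
grip_width: 1.005
```

Run:
```python
from h import *
go(.633,.2455,.042,-75)
```

```text
t 19.12 pos [0.6334 0.2477 0.0431] F [ 0.2  0.3 -0.3] g 1.005 jaw -74.98
lin(now axes) [ 0.04 -0.04  0.08] lin(aligned axes) [ 0.04 -0.04  0.08] rot [ 0.0002 -0.0009 -0.0015]
```

Emit:
play_rows --targets '[{"claw": 0.2, "linear": [0.05, -0.04, 0.1], "rotation": [0, 0, 0]}, {"claw": 1, "linear": [0, 0, 0], "rotation": [0, 0, 0]}, {"claw": 1, "linear": [0, 0, 0], "rotation": [0, 0, 0]}, {"claw": 1, "linear": [0, 0, 0], "rotation": [0, 0, 0]}, {"claw": 1, "linear": [0, 0, 0], "rotation": [0, 0, 0]}, {"claw": 1, "linear": [0, 0, 0], "rotation": [0, 0, 0]}, {"claw": 1, "linear": [0, 0, 0], "rotation": [0, 0, 0]}]'

```text
time: 19.7
position: [0.6342, 0.2455, 0.0438]
tool_rot: [1.018, 1.32, -1.009]
ft_force: [0.5, 0.3, -1.5]
grip_width: 0.748
```

Run:
```python
from h import *
go(.633,.2455,.042,-75)
```

```text
t 19.7 pos [0.6342 0.2455 0.0438] F [ 0.5  0.3 -1.5] g 0.748 jaw -74.98
lin(now axes) [ 0.07 -0.05 -0.01] lin(aligned axes) [ 0.07 -0.05 -0.01] rot [ 0.0002 -0.0012 -0.0035]
```

Emit:
play_rows --targets '[{"claw": 1, "linear": [-0.2, 0, 0], "rotation": [0, 0, -0.003]}, {"claw": 1, "linear": [-0.5, 0, 0], "rotation": [0, 0, 0]}, {"claw": 1, "linear": [-0.8, 0, 0], "rotation": [0, 0, 0]}, {"claw": 1, "linear": [-0.9, 0, 0], "rotation": [0, 0, 0]}, {"claw": 1, "linear": [-0.6, -0.1, 0.3], "rotation": [0, 0, 0]}, {"claw": 1, "linear": [-0.2, -0.25, 0.6], "rotation": [0, 0, 0]}, {"claw": 1, "linear": [0, -0.38, 1], "rotation": [0, 0, 0]}, {"claw": 1, "linear": [0, -0.38, 1], "rotation": [0, 0, 0]}, {"claw": 1, "linear": [0, -0.38, 1], "rotation": [0, 0, 0]}, {"claw": 1, "linear": [0, -0.38, 1], "rotation": [0, 0, 0]}]'

```text
time: 20.53
position: [0.6162, 0.1217, 0.131]
tool_rot: [1.004, 1.338, -1.001]
ft_force: [0.5, 0.3, -4.4]
grip_width: 0.74
```

Run:
```python
from h import *
go(.608,-.011,.12,-75)
```

```text
t 20.53 pos [0.6162 0.1217 0.131 ] F [ 0.5  0.3 -4.4] g 0.74 jaw -73.99
lin(now axes) [ 0.4  -1.78  5.02] lin(aligned axes) [ 0.44 -1.69  5.04] rot [ 0.0112 -0.0056  0.0026]
```

Emit:
play_rows --targets '[{"claw": 1, "linear": [0, -0.35, 1], "rotation": [0.011, -0.005, 0.002]}, {"claw": 1, "linear": [0, -0.35, 1], "rotation": [0, 0, 0]}, {"claw": 1, "linear": [0, -0.35, 1], "rotation": [0, 0, 0]}, {"claw": 1, "linear": [0, -0.3, 0.9], "rotation": [0, 0, 0]}, {"claw": 1, "linear": [0, -0.2, 0.5], "rotation": [0, 0, 0]}, {"claw": 1, "linear": [0.2, 0, 0.2], "rotation": [0, 0, 0]}, {"claw": 1, "linear": [0.2, 0, 0], "rotation": [0, 0, 0]}, {"claw": 1, "linear": [0, 0, 0], "rotation": [0, 0, 0]}]'

```text
time: 21.2
position: [0.6066, -0.0145, 0.1257]
tool_rot: [1.017, 1.314, -1.026]
ft_force: [-0.3, 0.3, -4.4]
grip_width: 0.748
```

Run:
```python
from h import *
go(.608,-.011,.055,-75)
```

```text
t 21.2 pos [ 0.6066 -0.0145  0.1257] F [-0.3  0.3 -4.4] g 0.748 jaw -75.59
lin(now axes) [ 2.83  0.1  -0.14] lin(aligned axes) [ 2.83  0.09 -0.12] rot [-0.0066  0.0037  0.0013]
```

Emit:
play_rows --targets '[{"claw": 1, "linear": [0.3, 0.09, -0.13], "rotation": [-0.006, 0.003, 0.001]}, {"claw": 1, "linear": [0.6, 0, 0], "rotation": [0, 0, 0]}, {"claw": 1, "linear": [0.7, 0, 0], "rotation": [0, 0, 0]}, {"claw": 1, "linear": [0.5, 0, 0], "rotation": [0, 0, 0]}, {"claw": 1, "linear": [0.3, 0, 0], "rotation": [0, 0, 0]}, {"claw": 1, "linear": [0, 0, 0], "rotation": [0, 0, 0]}]'

```text
time: 21.7
position: [0.6086, 0.002, 0.0618]
tool_rot: [1.008, 1.331, -0.999]
ft_force: [-0.5, 0.3, -4.5]
grip_width: 0.743
```

Run:
```python
from h import *
go(.608,-.011,.0435,-75)
```

```text
t 21.7 pos [0.6086 0.002  0.0618] F [-0.5  0.3 -4.5] g 0.743 jaw -74.16
lin(now axes) [ 0.73 -0.17  0.5 ] lin(aligned axes) [ 0.73 -0.16  0.5 ] rot [ 0.0093 -0.0039 -0.0013]
```

Emit:
play_rows --targets '[{"claw": 1, "linear": [0, -0.08, 0.25], "rotation": [0.009, -0.004, -0.001]}, {"claw": 1, "linear": [0.2, -0.08, 0.22], "rotation": [0, 0, 0]}, {"claw": 1, "linear": [0.2, 0, 0], "rotation": [0, 0, 0]}, {"claw": 1, "linear": [0, 0, 0], "rotation": [0, 0, 0]}]'

```text
time: 22.03
position: [0.6088, -0.0094, 0.0519]
tool_rot: [1.014, 1.321, -1.011]
ft_force: [-0.7, 0.5, -3.9]
grip_width: 0.747
```

Run:
```python
from h import *
go(.608,-.011,.0435,-75)
```

```text
t 22.03 pos [ 0.6088 -0.0094  0.0519] F [-0.7  0.5 -3.9] g 0.747 jaw -74.89
lin(now axes) [ 0.34 -0.05  0.05] lin(aligned axes) [ 0.34 -0.05  0.05] rot [ 0.0013  0.0002 -0.0012]
```

Emit:
play_rows --targets '[{"claw": 1, "linear": [0.16, -0.05, 0.06], "rotation": [0, 0, -0.001]}, {"claw": 1, "linear": [0.14, 0, 0], "rotation": [0, 0, 0]}, {"claw": 1, "linear": [0.1, 0, 0], "rotation": [0, 0, 0]}]'

```text
time: 22.28
position: [0.6094, -0.0123, 0.0435]
tool_rot: [1.015, 1.319, -1.013]
ft_force: [-6.6, 0.2, 16.6]
grip_width: 0.747
```

Emit:
play_rows --targets '[{"claw": 1, "linear": [-0.03, 0, 0], "rotation": [0, 0, 0]}, {"claw": 0, "linear": [0, 0, 0], "rotation": [0, 0, 0]}, {"claw": 0, "linear": [0, 0, 0], "rotation": [0, 0, 0]}, {"claw": 0, "linear": [0, 0, 0], "rotation": [0, 0, 0]}, {"claw": 0, "linear": [0, 0, 0], "rotation": [0, 0, 0]}, {"claw": 0, "linear": [-0.3, 0, 0], "rotation": [0, 0, 0]}, {"claw": 0, "linear": [-0.7, 0, 0], "rotation": [0, 0, 0]}, {"claw": 0, "linear": [-1, 0, 0], "rotation": [0, 0, 0]}, {"claw": 0, "linear": [-1, 0, 0], "rotation": [0, 0, 0]}, {"claw": 0, "linear": [-1, 0, 0], "rotation": [0, 0, 0]}]'

```text
time: 23.12
position: [0.608, -0.0117, 0.1474]
tool_rot: [1.014, 1.322, -1.013]
ft_force: [1.3, 0.2, 0.6]
grip_width: 0.998
```

Emit:
play_rows --targets '[{"claw": 0, "linear": [-0.8, -0.3, -0.3], "rotation": [0, 0, 0]}, {"claw": 0, "linear": [-0.3, -0.7, -0.6], "rotation": [0, 0, 0]}, {"claw": 0, "linear": [0, -0.9, -0.8], "rotation": [0, 0, 0]}, {"claw": 0, "linear": [0, -0.9, -0.8], "rotation": [0, 0, 0]}, {"claw": 0, "linear": [0, -0.7, -0.8], "rotation": [0, 0, 0]}, {"claw": 0, "linear": [0, -0.4, -0.8], "rotation": [0, 0, 0]}, {"claw": 0, "linear": [0, -0.4, -0.8], "rotation": [0, 0, 0]}, {"claw": 0, "linear": [0, -0.2, -0.5], "rotation": [0, 0, 0]}, {"claw": 0, "linear": [0, 0, 0], "rotation": [0, 0, 0]}, {"claw": 0, "linear": [0, 0, 0], "rotation": [0, 0, 0]}]'

```text
time: 23.95
position: [0.4669, 0.0944, 0.1904]
tool_rot: [1.021, 1.295, -0.998]
ft_force: [0.8, 0.4, -0.2]
grip_width: 1.003
```

Run:
```python
from h import *
s=get_state(); im=get_image("wrist"); cv2.imwrite("pics/w5.png",im)
go(.452,.1665,.15,-75)
```

```text
t 24.0 pos [0.4671 0.0946 0.1905] F [ 0.2 -0.7  0.4] g 0.999 jaw -74.95
lin(now axes) [ 1.59  0.12 -2.95] lin(aligned axes) [ 1.62  0.16 -2.94] rot [ 0.0007  0.0073 -0.0171]
```

View pics/w5.png

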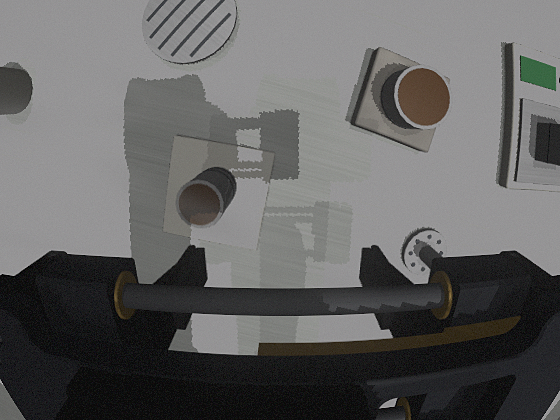

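Wrist view: tall mould top at about (202,204) on the board; wide mould top at (421,97) on the stone.

Run:
```python
from h import *
s=get_state()
print(onplane("wrist",[(202,204)],.102,s).round(4),"wide",onplane("wrist",[(421.5,97)],.073,s).round(4))
q=onplane("wrist",[(375,48),(450,78),(430,152),(354,122)],.028,s); print("stone",q.mean(0).round(4))
q=onplane("wrist",[(142,20),(238,20),(190,62)],.028,s); print("drain",q[:2].mean(0),np.linalg.norm(q[0]-q[1]))
im=get_image("side"); sc=get_image("scene"); cv2.imwrite("pics/side5.png",im); cv2.imwrite("pics/scene5.png",sc)
for c in blobs(soil(sc),40):
    (x,y),ss,a=cv2.minAreaRect(c.astype(np.float32)); print(round(x),round(y),{z:onplane("scene",[[x,y]],z).round(4).tolist()[0] for z in (.102,.073,.083)})
```

```text
[[0.4546 0.1642]] wide [[ 0.6064 -0.0107]]
stone [ 0.6067 -0.0103]
drain [0.63186709 0.24432817] 0.11233411261874073
138 267 {0.102: [0.6554, -0.2329], 0.073: [0.6262, -0.2453], 0.083: [0.6363, -0.2411]}
267 254 {0.102: [0.638, -0.0126], 0.073: [0.6078, -0.012], 0.083: [0.6182, -0.0122]}
30 40 {0.102: [-0.8343, -1.0257], 0.073: [-0.952, -1.0852], 0.083: [-0.9114, -1.0646]}
```

Emit:
play_rows --targets '[{"claw": 0, "linear": [0, 0.1, -0.6], "rotation": [0, 0.007, -0.017]}, {"claw": 0, "linear": [0, 0.1, -0.9], "rotation": [0, 0, 0]}, {"claw": 0, "linear": [0, 0, -0.8], "rotation": [0, 0, 0]}, {"claw": 0, "linear": [0.2, 0, -0.4], "rotation": [0, 0, 0]}, {"claw": 0, "linear": [0.6, 0, 0], "rotation": [0, 0, 0]}, {"claw": 0, "linear": [0.8, 0, 0], "rotation": [0, 0, 0]}, {"claw": 0, "linear": [0.3, 0, 0], "rotation": [0, 0, 0]}, {"claw": 0, "linear": [0, 0, 0], "rotation": [0, 0, 0]}]'

```text
time: 24.77
position: [0.4622, 0.1552, 0.1398]
tool_rot: [1.03, 1.322, -1.027]
ft_force: [-0.2, -0.4, 0.1]
grip_width: 0.999
```

Run:
```python
from h import *
go(.4545,.1645,.05,-75)
```

```text
t 24.77 pos [0.4622 0.1552 0.1398] F [-0.2 -0.4  0.1] g 0.999 jaw -76.02
lin(now axes) [ 3.59 -0.2  -0.41] lin(aligned axes) [ 3.59 -0.2  -0.44] rot [-0.0113 -0.0041  0.0015]
```

Emit:
play_rows --targets '[{"claw": 0, "linear": [0, -0.12, -0.24], "rotation": [-0.011, -0.004, 0.001]}, {"claw": 0, "linear": [0.3, -0.1, -0.22], "rotation": [0, 0, 0]}, {"claw": 0, "linear": [0.6, 0, 0], "rotation": [0, 0, 0]}, {"claw": 0, "linear": [0.3, 0, 0], "rotation": [0, 0, 0]}, {"claw": 0, "linear": [0, 0, 0], "rotation": [0, 0, 0]}]'

```text
time: 25.18
position: [0.4557, 0.1654, 0.1104]
tool_rot: [1.018, 1.32, -1.014]
ft_force: [0.2, -0.1, -0.1]
grip_width: 0.999
```

Run:
```python
from h import *
go(.4545,.1645,.05,-75)
```

```text
t 25.18 pos [0.4557 0.1654 0.1104] F [ 0.2 -0.1 -0.1] g 0.999 jaw -75.14
lin(now axes) [ 2.42 -0.06  0.02] lin(aligned axes) [ 2.42 -0.06  0.02] rot [-0.0015 -0.0003 -0.0015]
```

Emit:
play_rows --targets '[{"claw": 0, "linear": [0.4, -0.06, 0.02], "rotation": [0, 0, 0]}, {"claw": 0, "linear": [0.7, 0, 0], "rotation": [0, 0, 0]}, {"claw": 0, "linear": [0.7, 0, 0], "rotation": [0, 0, 0]}, {"claw": 0, "linear": [0.4, 0, 0], "rotation": [0, 0, 0]}, {"claw": 0, "linear": [0.1, 0, 0], "rotation": [0, 0, 0]}, {"claw": 0, "linear": [0, 0, 0], "rotation": [0, 0, 0]}]'

```text
time: 25.68
position: [0.4563, 0.165, 0.0519]
tool_rot: [1.02, 1.316, -1.011]
ft_force: [0.5, -0.1, 0.4]
grip_width: 0.998
```

Run:
```python
from h import *
go(.4545,.1645,.05,-75)
```

```text
t 25.68 pos [0.4563 0.165  0.0519] F [ 0.5 -0.1  0.4] g 0.998 jaw -75.15
lin(now axes) [ 0.08 -0.08  0.  ] lin(aligned axes) [ 0.08 -0.07  0.  ] rot [-0.0017  0.0004 -0.0046]
```

Emit:
play_rows --targets '[{"claw": 0.5, "linear": [0.08, -0.08, 0], "rotation": [0, 0, -0.004]}, {"claw": 1, "linear": [0, 0, 0], "rotation": [0, 0, 0]}, {"claw": 1, "linear": [0, 0, 0], "rotation": [0, 0, 0]}, {"claw": 1, "linear": [0, 0, 0], "rotation": [0, 0, 0]}, {"claw": 1, "linear": [0, 0, 0], "rotation": [0, 0, 0]}, {"claw": 1, "linear": [0, 0, 0], "rotation": [0, 0, 0]}, {"claw": 1, "linear": [0, 0, 0], "rotation": [0, 0, 0]}, {"claw": 1, "linear": [0, 0, 0], "rotation": [0, 0, 0]}, {"claw": 1, "linear": [0, 0, 0], "rotation": [0, 0, 0]}, {"claw": 1, "linear": [0, 0, 0], "rotation": [0, 0, 0]}]'

```text
time: 26.52
position: [0.4567, 0.1659, 0.0532]
tool_rot: [1.019, 1.316, -1.012]
ft_force: [-0.6, 0.1, -0.5]
grip_width: 0.509
```

Run:
```python
from h import *
go(.4545,.1645,.05,-75)
```

```text
t 26.52 pos [0.4567 0.1659 0.0532] F [-0.6  0.1 -0.5] g 0.509 jaw -75.15
lin(now axes) [ 0.13 -0.1   0.03] lin(aligned axes) [ 0.13 -0.1   0.03] rot [-0.0016  0.0005 -0.004 ]
```

Emit:
play_rows --targets '[{"claw": 1, "linear": [-0.2, 0, 0], "rotation": [0, 0, -0.004]}, {"claw": 1, "linear": [-0.5, 0, 0], "rotation": [0, 0, 0]}, {"claw": 1, "linear": [-0.8, 0, 0], "rotation": [0, 0, 0]}, {"claw": 1, "linear": [-0.9, 0, 0], "rotation": [0, 0, 0]}, {"claw": 1, "linear": [-0.7, 0.2, 0], "rotation": [0, 0, 0]}, {"claw": 1, "linear": [-0.4, 0.5, -0.1], "rotation": [0, 0, 0]}, {"claw": 1, "linear": [0, 0.9, -0.15], "rotation": [0, 0, 0]}, {"claw": 1, "linear": [0, 1, -0.17], "rotation": [0, 0, 0]}, {"claw": 1, "linear": [0, 1, -0.17], "rotation": [0, 0, 0]}, {"claw": 1, "linear": [0, 1, -0.17], "rotation": [0, 0, 0]}]'

```text
time: 27.35
position: [0.5558, 0.2056, 0.1363]
tool_rot: [0.999, 1.326, -1.042]
ft_force: [0.7, -0.1, -3.4]
grip_width: 0.509
```

Run:
```python
from h import *
go(.6357,.2465,.15,-75)
```

```text
t 27.35 pos [0.5558 0.2056 0.1363] F [ 0.7 -0.1 -3.4] g 0.509 jaw -75.42
lin(now axes) [-0.64  3.49 -0.77] lin(aligned axes) [-0.55  3.51 -0.75] rot [-0.0047  0.0063  0.016 ]
```

Emit:
play_rows --targets '[{"claw": 1, "linear": [-0.2, 0.9, -0.2], "rotation": [-0.004, 0.006, 0.015]}, {"claw": 1, "linear": [0, 0.9, -0.2], "rotation": [0, 0, 0]}, {"claw": 1, "linear": [0, 0.7, -0.15], "rotation": [0, 0, 0]}, {"claw": 1, "linear": [0, 0.5, -0.1], "rotation": [0, 0, 0]}, {"claw": 1, "linear": [0, 0.2, 0], "rotation": [0, 0, 0]}, {"claw": 1, "linear": [0, 0, 0], "rotation": [0, 0, 0]}]'

```text
time: 27.85
position: [0.6333, 0.2402, 0.1316]
tool_rot: [1.009, 1.33, -1.029]
ft_force: [-1.0, -0.5, -4.4]
grip_width: 0.51
```

Run:
```python
from h import *
go(.6357,.2465,.085,-75)
```

```text
t 27.85 pos [0.6333 0.2402 0.1316] F [-1.  -0.5 -4.4] g 0.51 jaw -75.27
lin(now axes) [ 1.86  0.18 -0.22] lin(aligned axes) [ 1.86  0.16 -0.22] rot [-0.003  -0.0002  0.0097]
```

Emit:
play_rows --targets '[{"claw": 1, "linear": [0.2, 0.15, -0.2], "rotation": [-0.003, 0, 0.009]}, {"claw": 1, "linear": [0.5, 0, 0], "rotation": [0, 0, 0]}, {"claw": 1, "linear": [0.6, 0, 0], "rotation": [0, 0, 0]}, {"claw": 1, "linear": [0.3, 0, 0], "rotation": [0, 0, 0]}, {"claw": 1, "linear": [0.1, 0, 0], "rotation": [0, 0, 0]}, {"claw": 1, "linear": [0, 0, 0], "rotation": [0, 0, 0]}]'

```text
time: 28.35
position: [0.6305, 0.2431, 0.0828]
tool_rot: [1.008, 1.325, -1.02]
ft_force: [0.2, -0.7, -4.4]
grip_width: 0.508
```

Run:
```python
from h import *
go(.6357,.2465,.069,-75)
```

```text
t 28.35 pos [0.6305 0.2431 0.0828] F [ 0.2 -0.7 -4.4] g 0.508 jaw -74.95
lin(now axes) [ 0.55  0.24 -0.08] lin(aligned axes) [ 0.55  0.24 -0.08] rot [0.0005 0.0017 0.0048]
```

Emit:
play_rows --targets '[{"claw": 1, "linear": [0, 0.24, -0.08], "rotation": [0, 0.001, 0.004]}, {"claw": 1, "linear": [0.2, 0, 0], "rotation": [0, 0, 0]}, {"claw": 1, "linear": [0.1, 0, 0], "rotation": [0, 0, 0]}, {"claw": 1, "linear": [0, 0, 0], "rotation": [0, 0, 0]}]'

```text
time: 28.68
position: [0.6367, 0.2467, 0.0761]
tool_rot: [1.014, 1.32, -1.013]
ft_force: [-0.4, -0.1, -5.2]
grip_width: 0.512
```

Run:
```python
from h import *
go(.6357,.2465,.069,-75)
```

```text
t 28.68 pos [0.6367 0.2467 0.0761] F [-0.4 -0.1 -5.2] g 0.512 jaw -74.98
lin(now axes) [ 0.28 -0.04 -0.  ] lin(aligned axes) [ 0.28 -0.04 -0.  ] rot [ 0.0002  0.0009 -0.0009]
```

Emit:
play_rows --targets '[{"claw": 1, "linear": [0.14, -0.04, 0], "rotation": [0, 0.001, -0.001]}, {"claw": 1, "linear": [0.12, 0, 0], "rotation": [0, 0, 0]}, {"claw": 1, "linear": [0.1, 0, 0], "rotation": [0, 0, 0]}]'

```text
time: 28.93
position: [0.6371, 0.2473, 0.0692]
tool_rot: [1.016, 1.32, -1.011]
ft_force: [-2.0, -1.3, 12.7]
grip_width: 0.513
```

Emit:
play_rows --targets '[{"claw": 1, "linear": [-0.03, 0, 0], "rotation": [0, 0, 0]}, {"claw": 0, "linear": [0, 0, 0], "rotation": [0, 0, 0]}, {"claw": 0, "linear": [0, 0, 0], "rotation": [0, 0, 0]}, {"claw": 0, "linear": [0, 0, 0], "rotation": [0, 0, 0]}, {"claw": 0, "linear": [0, 0, 0], "rotation": [0, 0, 0]}, {"claw": 0, "linear": [0, 0, 0], "rotation": [0, 0, 0]}, {"claw": 0, "linear": [-0.4, 0, 0], "rotation": [0, 0, 0]}, {"claw": 0, "linear": [-0.9, 0, 0], "rotation": [0, 0, 0]}, {"claw": 0, "linear": [-1, 0, 0], "rotation": [0, 0, 0]}, {"claw": 0, "linear": [-1, 0, 0], "rotation": [0, 0, 0]}]'

```text
time: 29.77
position: [0.6356, 0.2467, 0.1543]
tool_rot: [1.014, 1.323, -1.014]
ft_force: [0.4, -0.3, 1.9]
grip_width: 0.99
```

Emit:
play_rows --targets '[{"claw": 0, "linear": [-1, 0, 0], "rotation": [0, 0, 0]}, {"claw": 0, "linear": [-0.4, -0.3, 0], "rotation": [0, 0, 0]}, {"claw": 0, "linear": [0, -0.8, 0.2], "rotation": [0, 0, 0]}, {"claw": 0, "linear": [0, -0.9, 0.3], "rotation": [0, 0, 0]}, {"claw": 0, "linear": [0, 0, 0], "rotation": [0, 0, 0]}, {"claw": 0, "linear": [0, 0, 0], "rotation": [0, 0, 0]}]'

```text
time: 30.27
position: [0.5902, 0.2238, 0.2007]
tool_rot: [1.022, 1.316, -1.002]
ft_force: [-0.6, -0.5, -0.1]
grip_width: 1.005
```

Run:
```python
from h import *
s=get_state(); im=get_image("wrist"); cv2.imwrite("pics/w6.png",im)
go(.4375,-.108,.14,-75)
```

```text
t 30.32 pos [0.5902 0.2239 0.2007] F [-0.2 -0.5 -0.2] g 0.997 jaw -74.88
lin(now axes) [ 2.28 -9.39 11.23] lin(aligned axes) [ 2.43 -9.33 11.24] rot [ 0.0013 -0.0014 -0.0081]
```

View pics/w6.png

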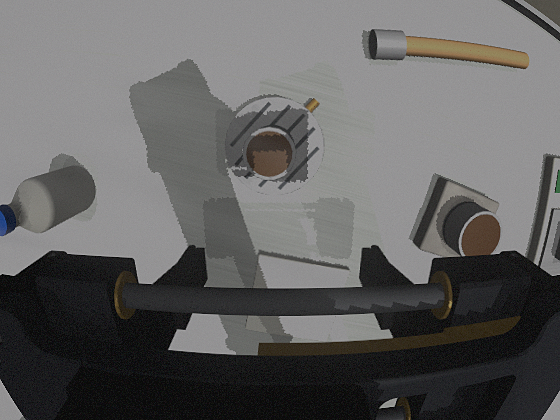

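Run:
```python
from h import *
s=get_state()
print("tall",onplane("wrist",[(269.5,153.5)],.118,s).round(4),"drain",onplane("wrist",[(275,144.5)],.028,s).round(4))
```

```text
tall [[0.6347 0.2473]] drain [[0.636  0.2453]]
```

Emit:
play_rows --targets '[{"claw": 0, "linear": [0, -0.5, 0.6], "rotation": [0, 0, -0.008]}, {"claw": 0, "linear": [0, -0.83, 1], "rotation": [0, 0, 0]}, {"claw": 0, "linear": [0, -0.83, 1], "rotation": [0, 0, 0]}, {"claw": 0, "linear": [0, -0.83, 1], "rotation": [0, 0, 0]}, {"claw": 0, "linear": [0, -0.83, 1], "rotation": [0, 0, 0]}, {"claw": 0, "linear": [0, -0.83, 1], "rotation": [0, 0, 0]}, {"claw": 0, "linear": [0, -0.83, 1], "rotation": [0, 0, 0]}, {"claw": 0, "linear": [0, -0.83, 1], "rotation": [0, 0, 0]}, {"claw": 0, "linear": [0, -0.83, 1], "rotation": [0, 0, 0]}, {"claw": 0, "linear": [0, -0.7, 0.9], "rotation": [0, 0, 0]}]'

```text
time: 31.15
position: [0.4622, -0.0562, 0.1951]
tool_rot: [1.009, 1.341, -0.991]
ft_force: [0.7, -0.4, 0.4]
grip_width: 1.0
```

Emit:
play_rows --targets '[{"claw": 0, "linear": [0, -0.5, 0.5], "rotation": [0, 0, 0]}, {"claw": 0, "linear": [0, 0, 0.2], "rotation": [0, 0, 0]}, {"claw": 0, "linear": [0, 0, 0], "rotation": [0, 0, 0]}, {"claw": 0, "linear": [0, 0, 0], "rotation": [0, 0, 0]}]'

```text
time: 31.48
position: [0.4537, -0.0839, 0.1944]
tool_rot: [1.016, 1.336, -1.001]
ft_force: [0.2, 0.5, 0.4]
grip_width: 0.999
```

Run:
```python
from h import *
s=get_state(); im=get_image("wrist"); cv2.imwrite("pics/w7.png",im)
go(.4375,-.108,.10,-75)
```

```text
t 31.53 pos [ 0.4539 -0.0834  0.1944] F [-1.   0.7 -0. ] g 0.999 jaw -74.36
lin(now axes) [ 3.76 -0.9   0.82] lin(aligned axes) [ 3.78 -0.89  0.78] rot [ 0.0071 -0.0088 -0.0006]
```

View pics/w7.png

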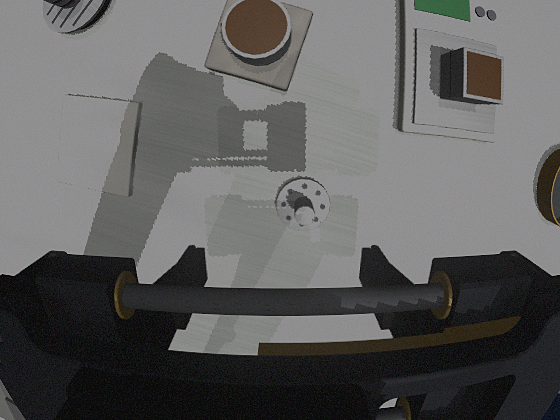

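Wrist view: cap disc centre at about (303,202), stem top at about (305,215).

Run:
```python
from h import *
s=get_state()
print("disc",onplane("wrist",[(303,202)],.010,s).round(4),"stem",onplane("wrist",[(305,215)],.051,s).round(4))
go(.4375,-.108,.07,-75)
```

```text
disc [[ 0.4399 -0.1096]] stem [[ 0.4369 -0.1107]]
t 31.53 pos [ 0.4539 -0.0834  0.1944] F [-1.   0.7 -0. ] g 0.999 jaw -74.36
lin(now axes) [ 4.96 -0.9   0.84] lin(aligned axes) [ 4.98 -0.89  0.78] rot [ 0.0071 -0.0088 -0.0006]
```

Emit:
play_rows --targets '[{"claw": 0, "linear": [0.2, -0.4, 0.35], "rotation": [0.007, -0.009, 0]}, {"claw": 0, "linear": [0.6, -0.4, 0.35], "rotation": [0, 0, 0]}, {"claw": 0, "linear": [0.9, 0, 0], "rotation": [0, 0, 0]}, {"claw": 0, "linear": [0.9, 0, 0], "rotation": [0, 0, 0]}, {"claw": 0, "linear": [0.7, 0, 0], "rotation": [0, 0, 0]}, {"claw": 0, "linear": [0.3, 0, 0], "rotation": [0, 0, 0]}, {"claw": 0, "linear": [0, 0, 0], "rotation": [0, 0, 0]}]'

```text
time: 32.12
position: [0.4411, -0.101, 0.1002]
tool_rot: [1.003, 1.322, -1.003]
ft_force: [-0.1, 0.7, -0.2]
grip_width: 1.0
```

Run:
```python
from h import *
go(.4375,-.108,.016,-75)
```

```text
t 32.12 pos [ 0.4411 -0.101   0.1002] F [-0.1  0.7 -0.2] g 1.0 jaw -74.21
lin(now axes) [ 3.37 -0.23  0.22] lin(aligned axes) [ 3.37 -0.21  0.23] rot [ 0.0088  0.0027 -0.0022]
```

Emit:
play_rows --targets '[{"claw": 0, "linear": [0.3, -0.2, 0.26], "rotation": [0.008, 0.003, -0.002]}, {"claw": 0, "linear": [0.7, 0, 0], "rotation": [0, 0, 0]}, {"claw": 0, "linear": [0.7, 0, 0], "rotation": [0, 0, 0]}, {"claw": 0, "linear": [0.4, 0, 0], "rotation": [0, 0, 0]}, {"claw": 0, "linear": [0.1, 0, 0], "rotation": [0, 0, 0]}, {"claw": 0, "linear": [0, 0, 0], "rotation": [0, 0, 0]}]'

```text
time: 32.62
position: [0.4412, -0.1111, 0.0461]
tool_rot: [1.014, 1.316, -1.011]
ft_force: [-1.2, 0.6, 0.1]
grip_width: 1.0
```

Run:
```python
from h import *
go(.438,-.109,.017,-75)
```

```text
t 32.62 pos [ 0.4412 -0.1111  0.0461] F [-1.2  0.6  0.1] g 1.0 jaw -74.95
lin(now axes) [ 1.16 -0.11 -0.12] lin(aligned axes) [ 1.16 -0.1  -0.11] rot [ 0.0006  0.0025 -0.003 ]
```

Emit:
play_rows --targets '[{"claw": 0, "linear": [0.3, -0.12, -0.11], "rotation": [0, 0.002, -0.003]}, {"claw": 0, "linear": [0.5, 0, 0], "rotation": [0, 0, 0]}, {"claw": 0, "linear": [0.2, 0, 0], "rotation": [0, 0, 0]}, {"claw": 0, "linear": [0, 0, 0], "rotation": [0, 0, 0]}]'

```text
time: 32.95
position: [0.4397, -0.1102, 0.0225]
tool_rot: [1.014, 1.317, -1.013]
ft_force: [0.5, -0.1, 0.5]
grip_width: 1.002
```

Run:
```python
from h import *
go(.438,-.109,.017,-75)
```

```text
t 32.95 pos [ 0.4397 -0.1102  0.0225] F [ 0.5 -0.1  0.5] g 1.002 jaw -74.99
lin(now axes) [ 0.22 -0.06 -0.06] lin(aligned axes) [ 0.22 -0.05 -0.06] rot [ 0.0001  0.0024 -0.0022]
```

Emit:
play_rows --targets '[{"claw": 0.5, "linear": [0.15, -0.06, -0.05], "rotation": [0, 0.002, -0.002]}, {"claw": 1, "linear": [0, 0, 0], "rotation": [0, 0, 0]}, {"claw": 1, "linear": [0, 0, 0], "rotation": [0, 0, 0]}, {"claw": 1, "linear": [0, 0, 0], "rotation": [0, 0, 0]}, {"claw": 1, "linear": [0, 0, 0], "rotation": [0, 0, 0]}, {"claw": 1, "linear": [0, 0, 0], "rotation": [0, 0, 0]}, {"claw": 1, "linear": [0, 0, 0], "rotation": [0, 0, 0]}, {"claw": 1, "linear": [0, 0, 0], "rotation": [0, 0, 0]}, {"claw": 1, "linear": [0, 0, 0], "rotation": [0, 0, 0]}, {"claw": 1, "linear": [0, 0, 0], "rotation": [0, 0, 0]}]'

```text
time: 33.78
position: [0.4397, -0.1098, 0.021]
tool_rot: [1.014, 1.317, -1.013]
ft_force: [0.3, -0.1, 0.3]
grip_width: 0.321
```

Emit:
play_rows --targets '[{"claw": 1, "linear": [0, 0, 0], "rotation": [0, 0, 0]}, {"claw": 1, "linear": [0, 0, 0], "rotation": [0, 0, 0]}, {"claw": 1, "linear": [0, 0, 0], "rotation": [0, 0, 0]}]'

```text
time: 34.03
position: [0.4397, -0.1098, 0.021]
tool_rot: [1.014, 1.317, -1.013]
ft_force: [0.1, -0.1, 0.0]
grip_width: 0.237
```

Run:
```python
from h import *
go(.438,-.109,.017,-75)
```

```text
t 34.03 pos [ 0.4397 -0.1098  0.021 ] F [ 0.1 -0.1  0. ] g 0.237 jaw -75.0
lin(now axes) [ 0.16 -0.06 -0.05] lin(aligned axes) [ 0.16 -0.06 -0.05] rot [ 0.      0.0018 -0.002 ]
```

Emit:
play_rows --targets '[{"claw": 1, "linear": [-0.2, 0, 0], "rotation": [0, 0.002, -0.002]}, {"claw": 1, "linear": [-0.6, 0, 0], "rotation": [0, 0, 0]}, {"claw": 1, "linear": [-0.9, 0, 0], "rotation": [0, 0, 0]}, {"claw": 1, "linear": [-1, 0, 0], "rotation": [0, 0, 0]}, {"claw": 1, "linear": [-1, 0, 0], "rotation": [0, 0, 0]}, {"claw": 1, "linear": [-0.8, 0.3, -0.1], "rotation": [0, 0, 0]}, {"claw": 1, "linear": [-0.3, 0.7, -0.2], "rotation": [0, 0, 0]}, {"claw": 1, "linear": [0, 1, -0.28], "rotation": [0, 0, 0]}, {"claw": 1, "linear": [0, 1, -0.28], "rotation": [0, 0, 0]}, {"claw": 1, "linear": [0, 1, -0.28], "rotation": [0, 0, 0]}]'

```text
time: 34.87
position: [0.5238, -0.0592, 0.1454]
tool_rot: [1.017, 1.328, -1.029]
ft_force: [-1.7, 0.5, -1.5]
grip_width: 0.234
```

Run:
```python
from h import *
go(.6085,-.011,.14,-75)
```

```text
t 34.87 pos [ 0.5238 -0.0592  0.1454] F [-1.7  0.5 -1.5] g 0.234 jaw -75.57
lin(now axes) [ 0.17  3.76 -1.02] lin(aligned axes) [ 0.21  3.77 -0.99] rot [-0.0063 -0.0018  0.0075]
```

Emit:
play_rows --targets '[{"claw": 1, "linear": [0, 0.9, -0.25], "rotation": [-0.006, -0.002, 0.007]}, {"claw": 1, "linear": [0, 0.9, -0.25], "rotation": [0, 0, 0]}, {"claw": 1, "linear": [0, 0.8, -0.2], "rotation": [0, 0, 0]}, {"claw": 1, "linear": [0, 0.5, -0.15], "rotation": [0, 0, 0]}, {"claw": 1, "linear": [0, 0.2, 0], "rotation": [0, 0, 0]}, {"claw": 1, "linear": [0, 0, 0], "rotation": [0, 0, 0]}]'

```text
time: 35.37
position: [0.6034, -0.0113, 0.144]
tool_rot: [1.014, 1.329, -1.01]
ft_force: [-0.4, -0.3, -2.3]
grip_width: 0.236
```

Run:
```python
from h import *
go(.6085,-.011,.105,-75)
```

```text
t 35.37 pos [ 0.6034 -0.0113  0.144 ] F [-0.4 -0.3 -2.3] g 0.236 jaw -74.78
lin(now axes) [1.56 0.2  0.05] lin(aligned axes) [1.56 0.2  0.04] rot [ 0.0024 -0.0036  0.0009]
```

Emit:
play_rows --targets '[{"claw": 1, "linear": [0.2, 0.2, 0.04], "rotation": [0.002, -0.004, 0.001]}, {"claw": 1, "linear": [0.5, 0, 0], "rotation": [0, 0, 0]}, {"claw": 1, "linear": [0.5, 0, 0], "rotation": [0, 0, 0]}, {"claw": 1, "linear": [0.2, 0, 0], "rotation": [0, 0, 0]}, {"claw": 1, "linear": [0, 0, 0], "rotation": [0, 0, 0]}]'

```text
time: 35.78
position: [0.6053, -0.0144, 0.1042]
tool_rot: [1.012, 1.322, -1.021]
ft_force: [-0.7, -1.0, -2.4]
grip_width: 0.237
```

Run:
```python
from h import *
go(.6085,-.011,.094,-75)
```

```text
t 35.78 pos [ 0.6053 -0.0144  0.1042] F [-0.7 -1.  -2.4] g 0.237 jaw -75.15
lin(now axes) [ 0.41  0.16 -0.1 ] lin(aligned axes) [ 0.41  0.16 -0.1 ] rot [-0.0017  0.0017  0.0031]
```

Emit:
play_rows --targets '[{"claw": 1, "linear": [0.1, 0.16, -0.1], "rotation": [-0.002, 0.002, 0.003]}, {"claw": 1, "linear": [0.1, 0, 0], "rotation": [0, 0, 0]}, {"claw": 1, "linear": [0, 0, 0], "rotation": [0, 0, 0]}]'

```text
time: 36.03
position: [0.6074, -0.0121, 0.0977]
tool_rot: [1.014, 1.323, -1.016]
ft_force: [0.6, -0.6, -1.9]
grip_width: 0.241
```

Run:
```python
from h import *
go(.6085,-.011,.094,-75)
```

```text
t 36.03 pos [ 0.6074 -0.0121  0.0977] F [ 0.6 -0.6 -1.9] g 0.241 jaw -75.05
lin(now axes) [ 0.15  0.06 -0.03] lin(aligned axes) [ 0.15  0.06 -0.03] rot [-0.0005 -0.0004  0.0013]
```

Emit:
play_rows --targets '[{"claw": 1, "linear": [0.1, 0.06, -0.03], "rotation": [0, 0, 0.001]}, {"claw": 1, "linear": [0.1, 0, 0], "rotation": [0, 0, 0]}]'

```text
time: 36.2
position: [0.6095, -0.0107, 0.094]
tool_rot: [1.016, 1.321, -1.014]
ft_force: [-4.2, 0.2, 13.8]
grip_width: 0.238
```

Emit:
play_rows --targets '[{"claw": 1, "linear": [-0.03, 0, 0], "rotation": [0, 0, 0]}, {"claw": 0, "linear": [0, 0, 0], "rotation": [0, 0, 0]}, {"claw": 0, "linear": [0, 0, 0], "rotation": [0, 0, 0]}, {"claw": 0, "linear": [0, 0, 0], "rotation": [0, 0, 0]}, {"claw": 0, "linear": [0, 0, 0], "rotation": [0, 0, 0]}, {"claw": 0, "linear": [0, 0, 0], "rotation": [0, 0, 0]}, {"claw": 0, "linear": [-0.4, 0, 0], "rotation": [0, 0, 0]}, {"claw": 0, "linear": [-0.9, 0, 0], "rotation": [0, 0, 0]}, {"claw": 0, "linear": [-1, 0, 0], "rotation": [0, 0, 0]}, {"claw": 0, "linear": [-1, 0, 0], "rotation": [0, 0, 0]}]'

```text
time: 37.03
position: [0.6068, -0.0106, 0.1775]
tool_rot: [1.013, 1.327, -1.017]
ft_force: [0.9, 0.8, 0.3]
grip_width: 0.835
```

Emit:
play_rows --targets '[{"claw": 0, "linear": [-0.8, -0.4, 0], "rotation": [0, 0, 0]}, {"claw": 0, "linear": [0, -0.9, 0], "rotation": [0, 0, 0]}, {"claw": 0, "linear": [0, -0.9, 0], "rotation": [0, 0, 0]}, {"claw": 0, "linear": [0, -0.9, 0], "rotation": [0, 0, 0]}, {"claw": 0, "linear": [0, 0, 0], "rotation": [0, 0, 0]}, {"claw": 0, "linear": [0, 0, 0], "rotation": [0, 0, 0]}]'

```text
time: 37.53
position: [0.5351, -0.0295, 0.211]
tool_rot: [1.017, 1.312, -1.005]
ft_force: [-0.3, 0.1, 0.3]
grip_width: 0.999
```

Run:
```python
from h import *
s=get_state(); im=get_image("wrist"); cv2.imwrite("pics/w8.png",im)
c=cv2.convertScaleAbs(get_image("scene")[200:350,90:450],alpha=1.2); c=cv2.resize(c,None,fx=2.2,fy=2.2,interpolation=cv2.INTER_CUBIC); cv2.imwrite("pics/sc8.png",c); print(s["position"],s["ft_force"])
```

```text
[ 0.53511777 -0.02947235  0.2110488 ] [-0.28963475  0.06101068  0.33955544]
```

View pics/w8.png

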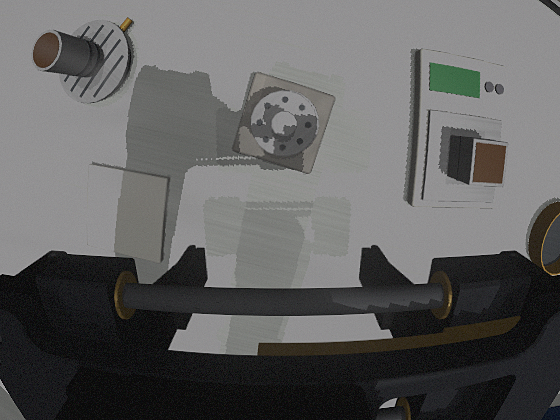

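View pics/sc8.png

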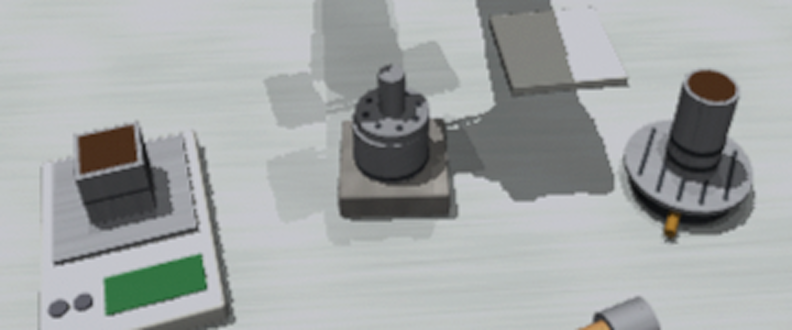

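All three moulds are upright on their own stations. The cap's rim lines up with the wide mould's rim (scene crop x 353–429 for both), stem up, and the arm is clear. Handing in.

```bash
python3 -c "
from bench import *
print(close_job())"
```

```text
the job is handed in; nothing more can be done
None
```

The job is handed in after about 38 s of robot time: each mould stands upright on its own station, and the cap is on the wide mould, stem up. All three moulds started on the wrong station. I parked the tall mould on the board, moved the square one to the balance and the wide one to the stone, then put the tall one on the drain and capped the wide mould.

**Last checks:** offsets from station centre, measured once with the wrist camera (calibration good to about 2 mm):
- **Square mould:** about 2.4 mm from the pan centre.
- **Wide mould:** about 0.5 mm from the stone centre, measured before the cap went on.
- **Tall mould:** about 2.4 mm from the drain centre.
- **Cap:** its edges line up with the wide mould's rim in the scene picture, checked by eye only.

**Problems and disagreements:**
- On the first descent the gripper drifted about 14 mm, and one finger touched the tall mould with about 5 N. It stayed upright, and I opened, re-centred and gripped again.
- The drain centre differed by up to about 7 mm between views, so I aimed at the average; the tall mould's offset above uses only the last wrist view.
- Setting down pressed briefly, up to about 25 N at the wrist.

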